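# Third hand at the panel fixture

## Task

Be the third hand for a colleague who will screw the panel on: take the metal panel out of the slotted stand, stand its lower edge on the fixture's ledge between the two end stops, and let go so that it leans back by itself against the sloping sprung frame. Then push the middle of the panel with the fingers, straight in and steadily (about 10 N), until it lies flat on the frame and the frame's two pointers stand between the two lines on the end stops, and never ram the frame to the end of its travel. Finish while still pressing like that, with the frame kept still between the lines; leave the other things on the bench alone.

Things in the scene. Friction and masses are not known exactly. Their poses are not given: they have to be found in the camera images.
- panel_center (a point): Centre of the loose flat metal panel: 8 mm thick (its x), 120 mm wide (its y), 110 mm tall (its z), 0.2 to 0.4 kg, four small screw-hole marks in the corners, both faces alike. It starts upright in the slotted stand, lower edge 8 mm above the bench, so its top edge is 118 mm above the bench and free to be gripped across its thickness.
- stand: Grey fixed slotted stand, 70 x 130 mm base; origin under its centre, slot along its y, 11 mm wide, open at both ends, slot floor at z = 8 mm, rails up to z = 34 mm.
- fixture: Fixed fixture. Origin on the bench below the lower edge of the sprung frame's face (at rest); x into the fixture, z up. Ledge top z = 16 mm, x -39 to 40 mm; front lip to z = 22 mm. End stops: inner faces y = +-67 mm, top z = 30 mm, x -45 to 70 mm, two dark lines across each top.
- ledge_mid (a point): Middle of the ledge's flat top, right below the lower edge of the frame's face at rest; axes as the fixture's. Behind the frame stands a back plate 78 mm tall, x = 62 to 72 mm from here, with two spring barrels.
- frame_center (a point): Middle of the front face of the sprung frame, an open steel frame 110 mm wide and 72 mm tall whose face leans back 15 degrees from vertical. Axes: x square to the face, into the fixture (and 15 degrees downward), y along the width, z up along the sloping face. Its lower edge is 3 mm above the ledge, its upper edge about 89 mm above the bench. It shifts with the frame.
- frame (a joint): Horizontal travel of the sprung frame into the fixture, along the fixture's x, in m: 0 at rest, 0.030 at the end stop. Spring: 1.8 N preload plus 600 N per m. The pointers stand between the lines from 0.008 to 0.020; 0.014 is midway and takes about 10 N.
- hex_key_set: Bystander: folding hex key set, 30 x 92 x 20 mm, lying on the bench; origin under its centre.
- test_gauge: Bystander: round dial gauge lying face up behind the fixture, 105 x 68 x 32 mm; origin under its centre.
- screwdriver: Bystander: screwdriver, 26 x 189 x 27 mm, lying on the bench; origin under its centre.

How it is judged:
By the outcome, as a careful person would: the job done as asked, in the order asked, and still so for the second after the job is handed in, while the arm keeps its last pose, push and grip.
It also fails if it takes over 56 s, if anything falls off the work surface, if the arm or the gripper's body presses on something with over 40 N, if the wrist force passes 120 N, or if a joint passes its speed limit or range.

## Robot

A 6-joint arm with a two-finger parallel gripper is mounted at the origin on a cart in front of the work surface, level with it; the furniture and walls round the work are solid. World frame = base frame: x ahead of the robot, y to its left, z up, the work surface at z = 0. Lengths are in m, angles in degrees, forces in N, time in s.
With the tool pointing down it reaches from about 0.35 to 0.925 m from the base axis. Payload 6.4 kg.
Tool frame: the origin (TCP) lies on the centre line of the jaws, within the pads' length; the fingertips stand 25 mm ahead of it and the grasp point (between the pads) lies 6 mm ahead of it; x points along the fingers, z is the direction in which the jaws open and shut, and the axes are right-handed (so a half turn about x gives the same grasp; the last joint's range is limited). The gripper opens to 85 mm and grips with 20 to 120 N. Pads are 22 mm wide; open, the fingers measure 114 mm over their backs; the gripper's body (76 mm by 85 mm) begins 54 mm behind the grasp point. The pads swing forward as they close: fully open they stand 13 mm farther back than shut.
Start: joints at [-79.761, 14.043, 89.255, -0, 76.702, -9.975], TCP at [0.225, -0.61, 0.256] pointing down, gripper open.
Joint ranges: [-179.41, 179.41], [-58.25, 129.5], [7.25, 145.43], [-54.29, 234.29], [11.92, 165.04], [-157.13, 157.13]. Speed limits (degrees/s): [147.25, 147.25, 180, 180, 180, 180].

## Interface

Orientations are given as [roll, pitch, yaw] about the fixed x, y, z axes, in that order (R = Rz(yaw) Ry(pitch) Rx(roll)).
In Python, from workcell import sensors, get_image, camera_info, workorder gives the robot as it stands.
- The arm moves only by the tool carry_out, never from a script. Its argument "moves" is text: rows parted by semicolons, each of 7 numbers parted by spaces: the shift along the tool's x, y, z in units of 0.4 m (1.0 is 0.4 m), then the turn, a rotation vector about the tool's x, y, z in units of 0.5 rad (1.0 is 0.5 rad), then the opening, from 0 (shut) to 1 (fully open). A call has 1 to 10 rows; each row is the pose to reach, as a shift and turn from the pose commanded when the call began, along the tool's axes at that moment; what a row does not reach only later rows make up. A row lasts 1/12 s, in which the tool goes at most 41.7 mm and 7.16 degrees, less where a joint would pass 70% of its speed; a pose out of reach is approached as far as the arm can. A call with a number of a shift or a turn outside -1 to 1 is refused whole. A call with a gripper value outside its range is refused whole. The fingers move at their own pace and stop on an object; "newtons" is the grip in N (left out, the last holds). Time passes only in rows, so rows that repeat a pose let the fingers close. It gives the time, the measured TCP pose, the force and the opening at its end, in the units of the state.
- sensors.get_state(): the state, without advancing time (a new reading comes with each control period).
- get_image(name): name is "scene" or "top" or "wrist"; returns the picture (400x640x3 uint8, red, green, blue); there is no depth.
- camera_info(name): a dict with "K" (3x3 intrinsics, pixels), "R" (3x3) and "t" (3): a world point X has camera coordinates R X + t. Camera axes: x right, y down, z forward; pixel columns grow to the right and rows downward; lengths in m; the calibration is good to about 2 mm. A picture is of the moment at which its call begins: read the wrist's pose just before it. camera_info takes no time and is no camera call; for the wrist camera it gives the pose at the moment of the call.
- workorder.sign_off(): hands the job in, once; it reports no verdict.
The state is a dict: "clock": time; "joints": joint angles; "joint_velocities": joint speeds; "tau": joint torques, N m; "position": TCP position; "orientation": TCP orientation; "ft_force": force on the tool from outside, world axes, zero at the start; "ft_torque": the same for the moment, N m; "grip_width": opening from 0.0 (shut) to 1.0 (fully open).
Only numpy, scipy, OpenCV 4.12 (cv2) and the standard library are available. Lean on these libraries where they do the work, as an engineer would, in place of code of your own. Each camera call takes 0.05 s, during which the arm holds its last target.

## Working session

There is one attempt and no reset: what is moved stays moved. The work goes in short steps, Python scripts to look and compute and a tool call to move; the robot and the scene stay as the last step left them, time stands still between calls to the robot, and variables do not carry over. Pictures are saved under pics/ and viewed, and the job is handed in when it is done.

Besides the shell and the picture viewer there is one more tool, called after ">>>" as name(argument=value, ...) on one line, values as JSON. carry_out: Moves the arm, as the interface text tells. Its arguments: {"type":"object","properties":{"moves":{"type":"string"},"newtons":{"type":"number"}},"required":["moves"]}

```bash
ls; mkdir -p pics
python3 - <<'E'
from workcell import sensors, get_image, camera_info
import cv2
print(sensors.get_state())
for n in ("scene","top","wrist"):
    c=camera_info(n); print(n,c)
    cv2.imwrite(f"pics/{n}0.png",get_image(n)[:,:,::-1])
E
```

```text
pics
{'clock': 0.0, 'joints': array([-7.97606751e+01,  1.40855060e+01,  8.93291787e+01,  3.36223345e-05,
        7.67012939e+01, -9.97621267e+00]), 'joint_velocities': array([-0.0539075 , -0.00422637,  0.16646485,  0.15864271,  0.00507518,
        0.09271899]), 'tau': array([ 1.88091632e-03, -4.29513109e+01, -3.26121140e+01,  2.89505192e-05,
        5.48030177e-03,  1.17297847e-05]), 'position': array([ 0.22450681, -0.60942293,  0.25512475]), 'orientation': array([170.0076304 ,  89.88402135, 100.22316023]), 'ft_force': array([-0.21028465,  0.60875632,  0.29328022]), 'ft_torque': array([-0.0526343 ,  0.00430406,  0.00604359]), 'grip_width': 1.0025307394468483}
scene {'K': array([[411.28717071,   0.        , 314.86417038],
       [  0.        , 411.28717071, 200.85026048],
       [  0.        ,   0.        ,   1.        ]]), 'R': array([[-0.74111813, -0.67110345,  0.01908098],
       [-0.42519783,  0.44718401, -0.78691376],
       [ 0.51956783, -0.59130924, -0.61676791]]), 't': array([0.50319257, 0.27166792, 0.94285182])}
top {'K': array([[375.19010498,   0.        , 313.08183133],
       [  0.        , 375.19010498, 190.64191719],
       [  0.        ,   0.        ,   1.        ]]), 'R': array([[-0.01122634, -0.99991443,  0.006716  ],
       [-0.99384864,  0.01041769, -0.11025585],
       [ 0.11017645, -0.00791246, -0.99388055]]), 't': array([0.06969185, 0.61259459, 1.00470045])}
wrist {'K': array([[313.2979224 ,   0.        , 325.09735131],
       [  0.        , 313.2979224 , 207.75769214],
       [  0.        ,   0.        ,   1.        ]]), 'R': array([[ 0.34635071, -0.93810093, -0.00279781],
       [-0.88871662, -0.32906984,  0.31921124],
       [-0.30037304, -0.10807258, -0.94767946]]), 't': array([-0.64801235, -0.0424964 ,  0.38076898])}
```

View pics/scene0.png

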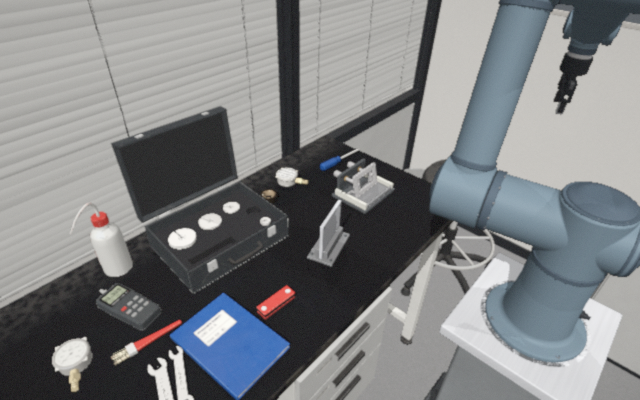

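View pics/top0.png

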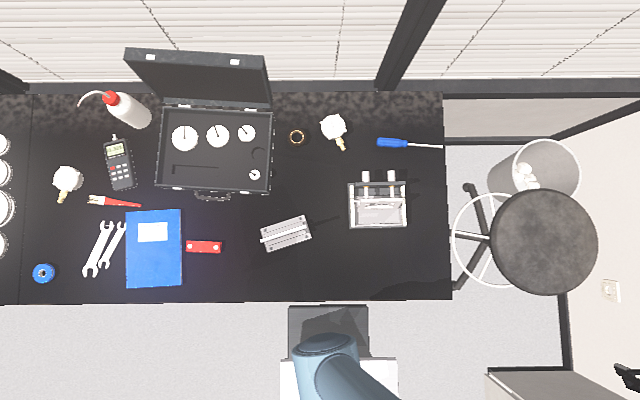

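View pics/wrist0.png

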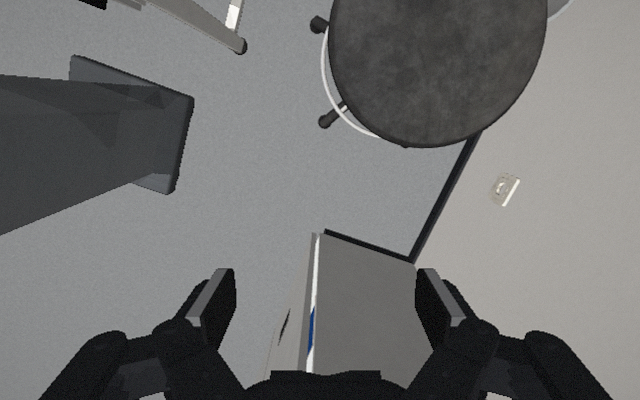

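The top view shows the stand and panel near px (286,233), the fixture near (378,205) with its barrels up (away from the robot), and the screwdriver and gauge behind it. I'll enlarge both views.

```bash
cat > h.py <<'E'
import numpy as np, cv2
from workcell import sensors, get_image, camera_info
def proj(ci,X):
    X=np.atleast_2d(X); c=X@np.array(ci['R']).T+ci['t']; p=c@np.array(ci['K']).T; return p[:,:2]/p[:,2:]
def ray(ci,uv):
    R=np.array(ci['R']); o=-R.T@ci['t']; d=R.T@np.linalg.solve(ci['K'],[uv[0],uv[1],1]); return o,d
def onz(ci,uv,z):
    o,d=ray(ci,uv); return o+d*(z-o[2])/d[2]
def tri(obs):
    A=[];b=[]
    for ci,uv in obs:
        o,d=ray(ci,uv); d=d/np.linalg.norm(d); P=np.eye(3)-np.outer(d,d); A.append(P); b.append(P@o)
    A=np.array(A);b=np.array(b); X=np.linalg.solve(A.sum(0),b.sum(0))
    return X,[np.linalg.norm(Ai@X-bi) for Ai,bi in zip(A,b)]
def crop(img,x0,y0,w,h,s,fn):
    c=cv2.resize(img[y0:y0+h,x0:x0+w],None,fx=s,fy=s,interpolation=cv2.INTER_CUBIC); cv2.imwrite(fn,c)
E
python3 - <<'E'
from h import *
t=cv2.imread('pics/top0.png');s=cv2.imread('pics/scene0.png')
crop(t,250,160,170,110,4.7,'pics/top0c.png')
crop(s,295,145,110,125,4.7,'pics/scene0c.png')
c=camera_info('top')
for uv in [(286,233),(378,205),(354,228),(405,226)]: print(uv,onz(c,uv,0.02).round(3))
E
```

```text
(286, 233) [0.498 0.139 0.02 ]
(378, 205) [ 0.573 -0.118  0.02 ]
(354, 228) [ 0.509 -0.049  0.02 ]
(405, 226) [ 0.513 -0.191  0.02 ]
```

View pics/top0c.png

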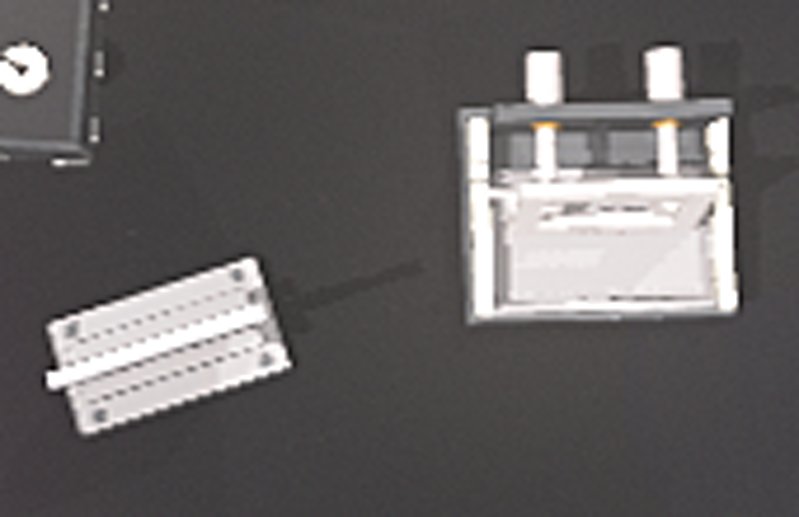

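View pics/scene0c.png

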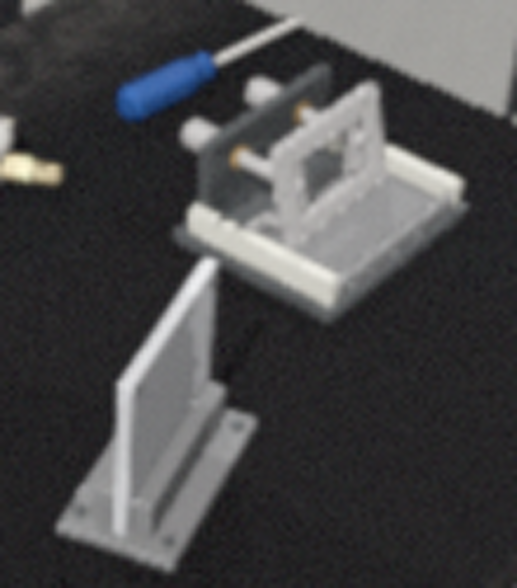

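Run:
```python
from h import *
from scipy.optimize import least_squares
from scipy.spatial.transform import Rotation as Ro
ct=camera_info('top'); cw=camera_info('wrist'); s=sensors.get_state()
P=np.array(s['position']); R=Ro.from_euler('xyz',s['orientation'],degrees=True).as_matrix()
print('tool axes',R.round(3))
Rw=np.array(cw['R']); o=-Rw.T@cw['t']
print('cam in tool',(R.T@(o-P)).round(4)); print('cam axes in tool (cols x,y,z)\n',(R.T@Rw.T).round(3))
f=lambda u,v:np.array([250+u/4.7,160+v/4.7])
def fit(model,obs,x0):
    def r(p):
        c,sn=np.cos(p[2]),np.sin(p[2]); M=np.array([[c,-sn],[sn,c]])
        W=np.c_[model[:,:2]@M.T+p[:2],model[:,2]]
        return (proj(ct,W)-obs).ravel()
    q=least_squares(r,x0); return q.x,np.rad2deg(q.x[2]),q.fun.reshape(-1,2).round(1)
obs=np.array([f(50,325),f(258,258),f(292,366),f(82,434)])
m=np.array([[.035,.065,.008],[.035,-.065,.008],[-.035,-.065,.008],[-.035,.065,.008]])
print('stand',fit(m,obs,[.5,.14,.3]))
obs=np.array([f(492,118),f(495,318),f(708,118),f(716,310)])
m=np.array([[.070,.067,.03],[-.045,.067,.03],[.07,-.067,.03],[-.045,-.067,.03]])
print('fix',fit(m,obs,[.55,-.12,.0]))
```

```text
tool axes [[-0.     0.938  0.346]
 [ 0.002  0.346 -0.938]
 [-1.     0.    -0.002]]
cam in tool [-0.1173  0.0818 -0.0008]
cam axes in tool (cols x,y,z)
 [[ 0.001 -0.32   0.948]
 [ 0.001 -0.948 -0.32 ]
 [ 1.     0.001 -0.001]]
stand (array([0.49622902, 0.13911053, 0.29865253]), np.float64(17.111529598645287), array([[-0.2, -0.5],
       [-0.2, -0.4],
       [ 0.1,  0.5],
       [ 0.3,  0.4]]))
fix (array([ 0.55704259, -0.11695939,  0.00384793]), np.float64(0.22047014723740377), array([[-1.2,  0.4],
       [-0.7, -0.6],
       [ 0.9, -0.2],
       [ 0.9,  0.4]]))
```

```bash
cat >> h.py <<'E'
from scipy.spatial.transform import Rotation as Ro
def pose():
    s=sensors.get_state(); return np.array(s['position']),Ro.from_euler('xyz',s['orientation'],degrees=True).as_matrix(),s
def ori(yawz,lean=0.0,phi=0):
    """tool z horizontal-ish at yaw yawz (deg), x down; lean: rotate about the tool y"""
    a=np.deg2rad(yawz); z=np.array([np.cos(a),np.sin(a),0]); x=np.array([0,0,-1.]); y=np.cross(z,x)
    return np.c_[x,y,z]
def go(Pt,Rt,P=None,R=None):
    if P is None: P,R,_=pose()
    sh=R.T@(np.array(Pt)-P)/0.4; rv=Ro.from_matrix(R.T@Rt).as_rotvec()/0.5
    print('shift',sh.round(4),'turn',rv.round(4),'rows>=',round(max(np.linalg.norm(sh)*400/41.7,np.linalg.norm(rv)*28.65/7.16),1))
E
python3 -c "
from h import *
go([.49,.05,.3],ori(17.1))"
```

```text
shift [-0.1092  1.1926 -1.3182] turn [-3.0329e+00 -2.0000e-03 -2.8000e-03] rows>= 17.1
```

>>> carry_out(moves="-0.05 0.4 -0.44 -1 0 0 1; -0.05 0.4 -0.44 -1 0 0 1; -0.05 0.4 -0.44 -1 0 0 1; -0.05 0.4 -0.44 -1 0 0 1; -0.05 0.4 -0.44 -1 0 0 1; -0.05 0.4 -0.44 -1 0 0 1")

```text
clock: 0.65
position: [0.3146, -0.3866, 0.2761]
orientation: [122.9, 89.9, 81.9]
ft_force: [0.4, -0.0, 0.9]
grip_width: 1.002
```

```bash
python3 -c "
from h import *
go([.49,.05,.3],ori(17.1)); print(pose()[2]['joints'])"
```

```text
shift [-0.0587  1.1111 -0.3866] turn [-2.0306e+00 -1.0000e-04 -1.9000e-03] rows>= 11.3
[-6.39375440e+01 -7.73699133e+00  1.09857259e+02  2.95436965e-02
  7.79222442e+01 -2.28706832e+01]
```

>>> carry_out(moves="-0.03 0.56 -0.19 -1 0 0 1; -0.03 0.56 -0.19 -1 0 0 1; -0.03 0.56 -0.19 -1 0 0 1; -0.03 0.56 -0.19 -1 0 0 1; -0.03 0.56 -0.19 -1 0 0 1; -0.03 0.56 -0.19 -1 0 0 1; -0.03 0.56 -0.19 -1 0 0 1")

```text
clock: 1.23
position: [0.4051, -0.1668, 0.2885]
orientation: [55.2, 89.9, 43.0]
ft_force: [-0.6, -1.5, -0.0]
grip_width: 0.996
```

```bash
python3 -c "
from h import *
go([.49,.05,.3],ori(17.1)); print(pose()[2]['joints'])"
```

```text
shift [-0.0281  0.5745  0.0935] turn [-1.0207  0.0022 -0.0019] rows>= 5.6
[-3.73130658e+01 -1.77225786e+01  1.16863029e+02  8.12977820e-02
  8.08459190e+01 -2.51864954e+01]
```

>>> carry_out(moves="-0.028 0.5745 0.0935 -1 0 0 1; -0.028 0.5745 0.0935 -1 0 0 1; -0.028 0.5745 0.0935 -1 0 0 1; -0.028 0.5745 0.0935 -1 0 0 1; -0.028 0.5745 0.0935 -1 0 0 1; -0.028 0.5745 0.0935 -1 0 0 1; -0.028 0.5745 0.0935 -1 0 0 1; -0.028 0.5745 0.0935 -1 0 0 1")

```text
clock: 1.9
position: [0.4904, 0.046, 0.2991]
orientation: [-172.8, 89.9, -156.5]
ft_force: [0.1, 0.3, -0.0]
grip_width: 1.0
```

Run:
```python
from h import *
import pickle
go([.49,.05,.3],ori(17.1)); print(pose()[2]['joints'])
d={}
for n in ('wrist','top','scene'):
    d[n]=(camera_info(n),get_image(n)); cv2.imwrite(f'pics/{n}1.png',d[n][1][:,:,::-1])
pickle.dump(d,open('v1.pkl','wb'))
```

```text
shift [-0.0022  0.0099  0.002 ] turn [-0.0285 -0.0018  0.0002] rows>= 0.1
[-7.84428415e+00 -9.66048216e+00  1.09144388e+02 -2.79788972e-02
  8.05613839e+01 -2.41233279e+01]
```

View pics/wrist1.png

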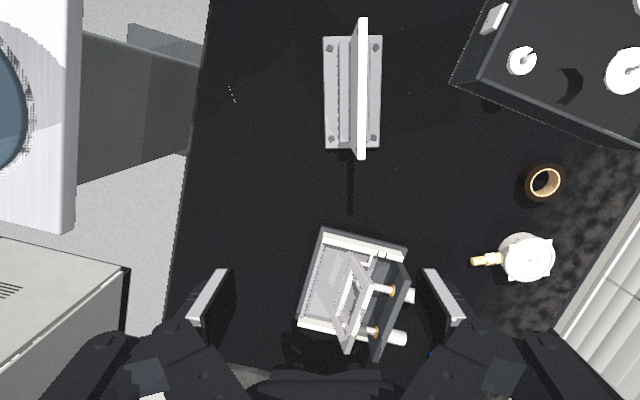

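Run:
```python
import pickle
from h import *
d=pickle.load(open('v1.pkl','rb'))
w=d['wrist'][1][:,:,::-1]
crop(w,300,5,110,170,3.5,'pics/w1a.png'); crop(w,285,215,145,150,4,'pics/w1b.png')
```

```text
(no output)
```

View pics/w1a.png

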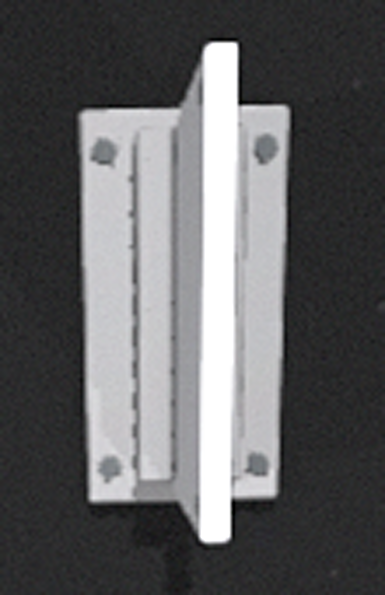

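View pics/w1b.png

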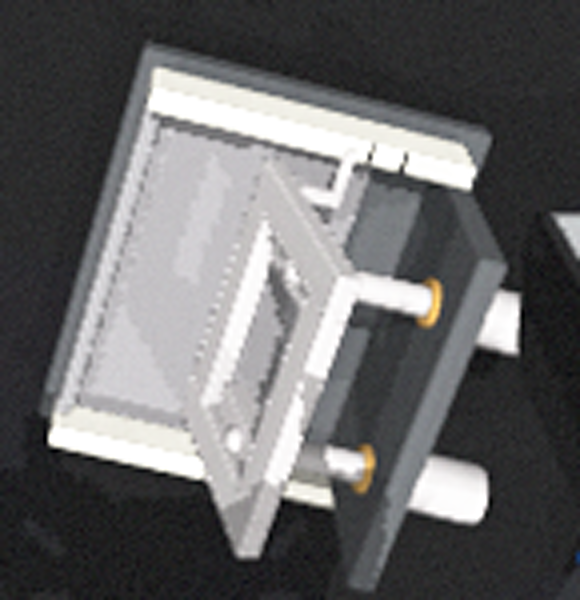

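```bash
cat > fit1.py <<'E'
import pickle
from h import *
from scipy.optimize import least_squares
d=pickle.load(open('v1.pkl','rb')); cw=d['wrist'][0]; ct=d['top'][0]
px=lambda x0,y0,s:(lambda u,v:np.array([x0+(u+.5)/s-.5,y0+(v+.5)/s-.5]))
a=px(300,5,3.5); b=px(285,215,4); t=px(250,160,4.7)
# panel triangulation of edge ends (centre of thickness)
for n,w,tp in (('left',a(222,42),t(49,379)),('right',a(215,542),t(269,313))):
    print(n,tri([(cw,w),(ct,tp)]))
def fit(items,x0,nz=False):
    def r(p):
        c,sn=np.cos(p[2]),np.sin(p[2]); M=np.array([[c,-sn],[sn,c]]); o=[]
        for ci,m,uv in items:
            m=np.array(m); W=np.r_[M@m[:2]+p[:2],m[2]+(p[3] if nz else 0)]
            o.append(proj(ci,W)[0]-uv)
        return np.array(o).ravel()
    q=least_squares(r,x0,loss='soft_l1'); return q.x.round(4),round(np.rad2deg(q.x[2]),2),r(q.x).reshape(-1,2).round(1).tolist()
it=[(cw,(.004,.06,.118),a(239,42)),(cw,(-.004,.06,.118),a(205,42)),(cw,(.004,-.06,.118),a(231,542)),(cw,(-.004,-.06,.118),a(200,542))]
print('panel w',fit(it,[.5,.14,.3,0],True))
it2=it+[(ct,(0,.06,.118),t(49,379)),(ct,(0,-.06,.118),t(269,313))]
print('panel w+t',fit(it2,[.5,.14,.3,0],True))
st=[(cw,(-.035,.065,.008),a(79,109)),(cw,(.035,.065,.008),a(290,105)),(cw,(.035,-.065,.008),a(278,497)),(cw,(-.035,-.065,.008),a(89,499))]
print('stand w',fit(st,[.5,.14,.3,0],True))
fx=[(cw,(-.045,.067,.03),b(150,115)),(cw,(.07,.067,.03),b(470,187)),(cw,(-.045,-.067,.03),b(51,428)),
 (cw,(0,.055,.019),b(263,165)),(cw,(0,-.055,.019),b(190,385)),(cw,(.0186,.055,.0885),b(345,272)),(cw,(.0186,-.055,.0885),b(236,555))]
print('fix w',fit(fx,[.55,-.117,0,0],True)); print('fix w',fit(fx,[.55,-.117,0]))
E
python3 fit1.py
```

```text
left (array([0.47909019, 0.19839557, 0.11927568]), [np.float64(0.0015869272635052726), np.float64(0.0015869272635051727)])
right (array([0.51569639, 0.08180783, 0.09902717]), [np.float64(0.0017216785373414503), np.float64(0.0017216785373414308)])
panel w (array([ 0.496 ,  0.1426,  0.3088, -0.0012]), np.float64(17.69), [[-0.1, -0.1], [0.1, 0.1], [-0.3, -0.1], [0.2, 0.1]])
panel w+t (array([ 0.4961,  0.1425,  0.3077, -0.0012]), np.float64(17.63), [[0.0, 0.0], [0.2, 0.3], [-0.3, 0.0], [0.2, 0.2], [-0.7, 1.0], [-1.9, 0.0]])
stand w (array([ 0.4957,  0.1443,  0.3073, -0.0042]), np.float64(17.61), [[0.4, 0.1], [-0.1, -0.3], [-0.3, -0.2], [0.0, 0.4]])
fix w (array([ 0.56  , -0.1153,  0.0224, -0.0043]), np.float64(1.28), [[0.1, -1.2], [-0.3, 0.4], [1.9, -0.6], [0.3, -2.0], [-1.9, 5.5], [-1.2, 1.0], [0.9, 0.0]])
fix w (array([ 0.5586, -0.1126,  0.0195]), np.float64(1.12), [[-0.2, -1.9], [0.3, 0.1], [1.1, -0.4], [0.3, -2.5], [-2.3, 5.7], [-0.9, 0.8], [0.6, 0.7]])
```

```bash
python3 -c "
from h import *
P,R,_=pose(); go([.496,.1425,.18],ori(17.6)); go([.496,.1425,.119],ori(17.6))"
```

```text
shift [0.2979 0.2316 0.0825] turn [-0.0536 -0.0014  0.0001] rows>= 3.7
shift [0.4504 0.2316 0.0826] turn [-0.0536 -0.0014  0.0001] rows>= 4.9
```

>>> carry_out(moves="0.25 0.2316 0.0825 -0.0536 0 0 1; 0.25 0.2316 0.0825 -0.0536 0 0 1; 0.25 0.2316 0.0825 -0.0536 0 0 1; 0.25 0.2316 0.0825 -0.0536 0 0 0.6; 0.25 0.2316 0.0825 -0.0536 0 0 0.6; 0.25 0.2316 0.0825 -0.0536 0 0 0.6; 0.25 0.2316 0.0825 -0.0536 0 0 0.6; 0.25 0.2316 0.0825 -0.0536 0 0 0.6")

```text
clock: 2.72
position: [0.4976, 0.1424, 0.2016]
orientation: [-18.7, 89.8, -1.1]
ft_force: [0.2, 0.2, 0.1]
grip_width: 0.599
```

Run:
```python
from h import *
go([.496,.1425,.119],ori(17.6))
cv2.imwrite('pics/w2.png',get_image('wrist')[:,:,::-1])
ci=camera_info('wrist')
a=np.deg2rad(17.6); M=np.array([[np.cos(a),-np.sin(a)],[np.sin(a),np.cos(a)]])
for m in [(-.004,.06),(.004,.06),(-.004,-.06),(.004,-.06)]: print(proj(ci,np.r_[M@m+[.496,.1425],.1175]).round(1))
```

```text
shift [ 0.2065  0.0018 -0.0043] turn [-0.0005  0.0071  0.0024] rows>= 2.0
[[316.9 140. ]]
[[329.6 140. ]]
[[318.1 301.8]]
[[328.8 301.8]]
```

View pics/w2.png

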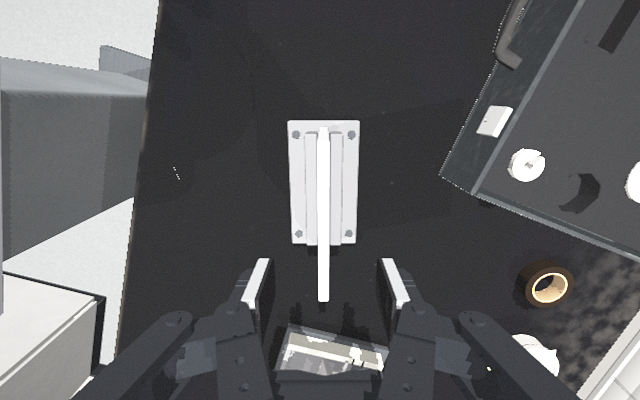

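Panel top edge runs along col 323 from row ~140 to 301, midway between the pads (266 and 382), as predicted. Descend and grip.

>>> carry_out(moves="0.1 0.002 -0.004 0 0.007 0.002 0.6; 0.2 0.002 -0.004 0 0.007 0.002 0.6; 0.2065 0.002 -0.004 0 0.007 0.002 0.6; 0.2065 0.002 -0.004 0 0.007 0.002 0.6; 0.2065 0.002 -0.004 0 0.007 0.002 0; 0.2065 0.002 -0.004 0 0.007 0.002 0; 0.2065 0.002 -0.004 0 0.007 0.002 0; 0.2065 0.002 -0.004 0 0.007 0.002 0; 0.2065 0.002 -0.004 0 0.007 0.002 0; 0.2065 0.002 -0.004 0 0.007 0.002 0", newtons=60)

```text
clock: 3.6
position: [0.4963, 0.144, 0.1194]
orientation: [-12.4, 89.9, 5.3]
ft_force: [0.2, -0.6, 7.2]
grip_width: 0.077
```

Run:
```python
from h import *
go([.496,.1425,.119],ori(17.6));s=pose()[2];print(s['position'],s['grip_width'],s['ft_force'],s['ft_torque'])
```

```text
shift [ 0.001  -0.0035 -0.0018] turn [0.0037 0.0019 0.0004] rows>= 0.0
[0.49625055 0.14403273 0.11941367] 0.076709010981045 [ 0.15923873 -0.55696811  7.19143789] [-0.00734351  0.1151663  -0.03121165]
```

>>> carry_out(moves="0 0 0 0 0 0 0; 0 0 0 0 0 0 0; -0.05 0 0 0 0 0 0; -0.1 0 0 0 0 0 0; -0.15 0 0 0 0 0 0; -0.2 0 0 0 0 0 0; -0.25 0 0 0 0 0 0; -0.25 0 0 0 0 0 0; -0.25 0 0 0 0 0 0")

```text
clock: 4.35
position: [0.495, 0.144, 0.2174]
orientation: [160.5, 89.9, 178.2]
ft_force: [-0.4, 0.4, -4.3]
grip_width: 0.074
```

Run:
```python
from h import *
s=pose()[2];print(s['position'],s['grip_width'],s['ft_force'],s['ft_torque'],s['joints'])
go([.55,-.115,.22],ori(1.2))
cv2.imwrite('pics/s3.png',get_image('scene')[100:300,220:460,::-1].repeat(3,0).repeat(3,1))
```

```text
[0.49501006 0.14395607 0.21738421] 0.0735017291089121 [-0.39737246  0.44062259 -4.26421949] [ 0.02887991 -0.01767054 -0.04266088] [ 3.59435939e+00 -1.82770558e+00  1.10686409e+02  1.04533123e-02
  7.12456482e+01 -1.41067315e+01]
shift [-0.0068 -0.6585 -0.0658] turn [ 0.5759 -0.0036 -0.0007] rows>= 6.3
```

View pics/s3.png

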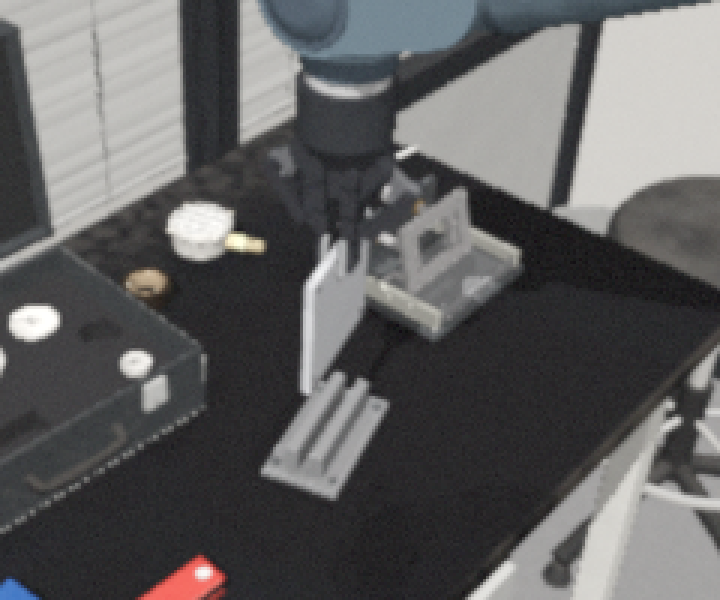

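```bash
python3 -c "
from h import *
go([.515,-.105,.225],ori(1.2))"
```

```text
shift [-0.023  -0.6086 -0.1395] turn [ 0.5759 -0.0098 -0.0013] rows>= 6.0
```

>>> carry_out(moves="-0.023 -0.15 -0.035 0.14 0 0 0; -0.023 -0.25 -0.06 0.28 0 0 0; -0.023 -0.34 -0.08 0.4 0 0 0; -0.023 -0.43 -0.1 0.5 0 0 0; -0.023 -0.52 -0.12 0.576 0 0 0; -0.023 -0.6086 -0.1395 0.576 0 0 0; -0.023 -0.6086 -0.1395 0.576 0 0 0; -0.023 -0.6086 -0.1395 0.576 0 0 0; -0.023 -0.6086 -0.1395 0.576 0 0 0")

```text
clock: 5.15
position: [0.5146, -0.1046, 0.2239]
orientation: [163.6, 89.6, 164.8]
ft_force: [-1.3, 0.9, -3.4]
grip_width: 0.082
```

Run:
```python
from h import *
import pickle
P,R,s=pose();print(P,s['grip_width'],s['joints'].round(1)); print(R.round(3))
d={}
for n in ('wrist','top','scene'):
    d[n]=(camera_info(n),get_image(n)); cv2.imwrite(f'pics/{n}4.png',d[n][1][:,:,::-1])
pickle.dump(d,open('v4.pkl','wb'))
crop(d['scene'][1][:,:,::-1],310,130,110,100,6,'pics/s4c.png')
```

```text
[ 0.51457214 -0.10456323  0.22393919] 0.08177238786493142 [-2.380e+01 -7.000e-01  1.089e+02 -1.000e-01  7.230e+01 -2.500e+01]
[[-0.007 -0.02   1.   ]
 [ 0.002  1.     0.02 ]
 [-1.     0.002 -0.007]]
```

View pics/wrist4.png

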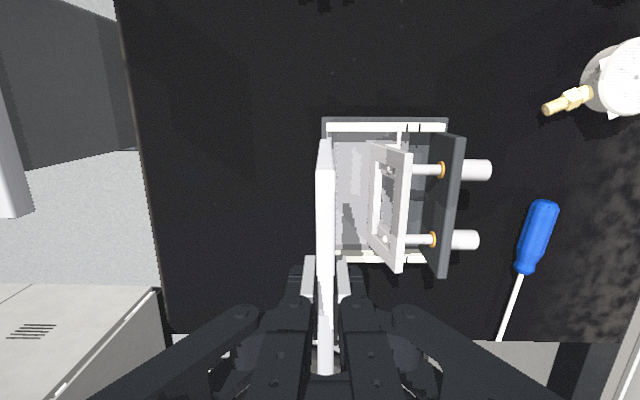

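View pics/s4c.png

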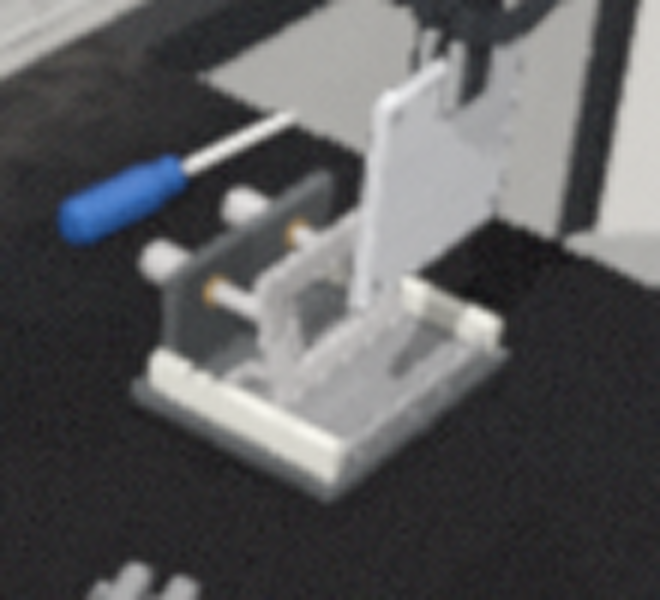

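Run:
```python
from h import *
import pickle
d=pickle.load(open('v4.pkl','rb'))
crop(d['wrist'][1][:,:,::-1],305,105,170,185,3.2,'pics/w4c.png')
```

```text
(no output)
```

View pics/w4c.png

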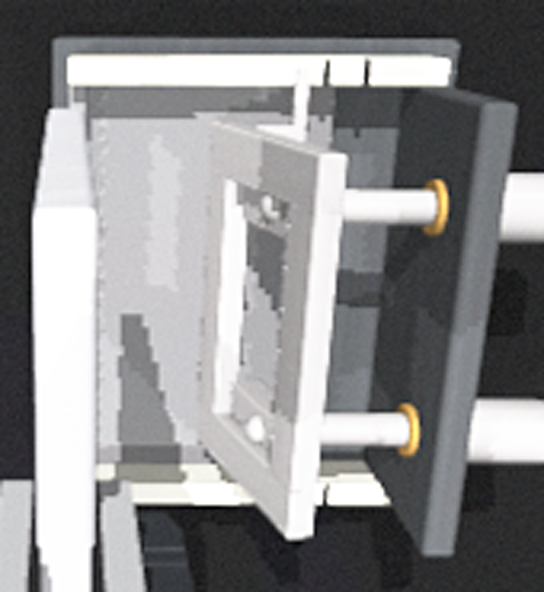

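```bash
cat > fit2.py <<'E'
import pickle
exec(open('fit1.py').read().split('# panel')[0])
src=open('fit1.py').read(); exec(src[src.index('def fit'):src.index('it=[')])
d4=pickle.load(open('v4.pkl','rb')); c4=d4['wrist'][0]; e=px(305,105,3.2)
k=dict(lf=(-.045,.067,.03),lr=(.07,.067,.03),ul=(.0186,.055,.0885),ur=(.0186,-.055,.0885),ll=(0,.055,.019),lrr=(0,-.055,.019),rf=(-.045,-.067,.03))
f4=[(c4,k['lf'],e(68,84)),(c4,k['lr'],e(450,84)),(c4,k['ul'],e(328,152)),(c4,k['ur'],e(285,538)),(c4,k['ll'],e(210,118)),(c4,k['lrr'],e(203,448))]
print('v4',fit(f4,[.55,-.117,0]));print('v4',fit(f4,[.55,-.117,0,0],True))
f1=[(cw,k['lf'],b(150,115)),(cw,k['lr'],b(470,187)),(cw,k['rf'],b(51,428)),(cw,k['ll'],b(263,165)),(cw,k['ul'],b(345,272)),(cw,k['ur'],b(236,555))]
print('both',fit(f1+f4,[.55,-.117,0])); print('bothz',fit(f1+f4,[.55,-.117,0,0],True))
# triangulated points
print('lf',tri([(cw,b(150,115)),(c4,e(68,84))])); print('lr',tri([(cw,b(470,187)),(c4,e(450,84))]))
print('ul',tri([(cw,b(345,272)),(c4,e(328,152))]));print('ur',tri([(cw,b(236,555)),(c4,e(285,538))]))
E
python3 fit2.py
```

```text
v4 (array([ 0.5589, -0.1134,  0.0207]), np.float64(1.19), [[0.4, -0.2], [0.1, -0.1], [-1.8, 0.1], [1.8, 0.5], [0.5, 0.5], [-1.9, -3.3]])
v4 (array([ 0.5587, -0.1133,  0.0208,  0.0006]), np.float64(1.19), [[0.3, -0.2], [0.2, -0.1], [-1.8, 0.1], [1.8, 0.7], [0.5, 0.5], [-1.9, -3.1]])
both (array([ 0.5586, -0.1133,  0.0181]), np.float64(1.04), [[-0.2, -1.4], [0.1, 0.6], [1.0, -0.1], [0.2, -2.0], [-1.0, 1.4], [0.4, 1.1], [0.3, -0.4], [0.0, 0.1], [-1.9, 0.1], [1.4, 0.5], [0.4, 0.4], [-2.2, -3.4]])
bothz (array([ 5.587e-01, -1.134e-01,  1.830e-02, -3.000e-04]), np.float64(1.05), [[-0.2, -1.5], [0.1, 0.6], [1.0, -0.2], [0.3, -2.1], [-1.0, 1.3], [0.4, 1.0], [0.4, -0.3], [-0.0, 0.1], [-2.0, 0.1], [1.4, 0.4], [0.4, 0.5], [-2.2, -3.4]])
lf (array([ 0.51240657, -0.04699299,  0.0349323 ]), [np.float64(0.0003236213979943733), np.float64(0.0003236213979944771)])
lr (array([ 0.6279956 , -0.04519596,  0.02771012]), [np.float64(0.0001927408347904723), np.float64(0.00019274083479037946)])
ul (array([ 0.57881653, -0.0586814 ,  0.08330418]), [np.float64(0.0002766527977894423), np.float64(0.00027665279778933043)])
ur (array([ 0.57799597, -0.16931314,  0.08527778]), [np.float64(0.00028710432089550873), np.float64(0.00028710432089550255)])
```

```bash
cat > place.py <<'E'
from h import *
import pickle
from scipy.optimize import least_squares
FX=np.array([.5587,-.1134]); FY=1.05
def place(dx,dz,lean,xt,yc):
    a=np.deg2rad(FY); M=np.array([[np.cos(a),-np.sin(a),0],[np.sin(a),np.cos(a),0],[0,0,1]])
    t=np.deg2rad(lean)
    Rf=np.c_[[-np.sin(t),0,-np.cos(t)],[0,1,0],[np.cos(t),0,-np.sin(t)]]
    R=M@Rf; corner=M@np.array([dx,0,.016+dz])+np.r_[FX,0]
    return corner-R@np.array([xt+.110,yc,.004]),R
if __name__=='__main__':
    c4,_=pickle.load(open('v4.pkl','rb'))['wrist']; P,R,_=pose()
    e=lambda u,v:np.array([305+(u+.5)/3.2-.5,105+(v+.5)/3.2-.5])
    def r(p):
        o=[]
        for (dx,dz),uv in (((0,-.004),(33,208)),((0,.004),(95,208)),((.11,-.004),(50,109)),((.11,.004),(84,109))):
            X=P+R@np.array([p[0]+dx*np.cos(p[3])-dz*np.sin(p[3]),p[1]+.06,p[2]+dz+dx*np.sin(p[3])]); o.append(proj(c4,X)[0]-e(*uv))
        return np.array(o).ravel()
    q=least_squares(r,[0,0,0,0]); print('xt,yc,zc,tilt',q.x.round(4),q.fun.round(1))
E
python3 place.py
```

```text
xt,yc,zc,tilt [ 0.0059 -0.0033 -0.0014  0.0027] [-0.4 -0.2  0.4 -0.2 -0.2  0.3  0.2  0.3]
```

```bash
python3 -c "
from place import *
T,R=place(-.012,.03,15,.003,-.0024); print(T); go(T,R)"
```

```text
[ 0.57203662 -0.11075516  0.15618489]
shift [ 0.1715 -0.0214  0.1426] turn [ 0.009   0.5132 -0.0006] rows>= 2.1
```

>>> carry_out(moves="0 -0.0214 0.05 0.009 0.13 0 0; 0 -0.0214 0.07 0.009 0.26 0 0; 0.03 -0.0214 0.1 0.009 0.38 0 0; 0.07 -0.0214 0.1426 0.009 0.5132 0 0; 0.12 -0.0214 0.1426 0.009 0.5132 0 0; 0.1715 -0.0214 0.1426 0.009 0.5132 0 0; 0.1715 -0.0214 0.1426 0.009 0.5132 0 0; 0.1715 -0.0214 0.1426 0.009 0.5132 0 0; 0.1715 -0.0214 0.1426 0.009 0.5132 0 0")

```text
clock: 6.05
position: [0.5732, -0.1119, 0.1586]
orientation: [-179.7, 75.2, -178.7]
ft_force: [0.0, -1.1, -3.4]
grip_width: 0.08
```

Run:
```python
from place import *
T,R=place(-.012,.03,15,.003,-.0024); go(T,R)
P,R,s=pose();print(P,s['grip_width'],s['ft_force'])
d={}
for n in ('wrist','scene'):
    d[n]=(camera_info(n),get_image(n)); cv2.imwrite(f'pics/{n}5.png',d[n][1][:,:,::-1])
pickle.dump(d,open('v5.pkl','wb'))
crop(d['scene'][1][:,:,::-1],310,130,110,100,6,'pics/s5c.png')
crop(d['wrist'][1][:,:,::-1],215,45,220,230,2.6,'pics/w5c.png')
```

```text
shift [ 0.0065  0.0029 -0.0013] turn [-0.0023  0.0069  0.0021] rows>= 0.1
[ 0.57322029 -0.11190393  0.15855676] 0.0797428493344675 [ 0.0187879  -1.0540946  -3.38275779]
```

View pics/w5c.png

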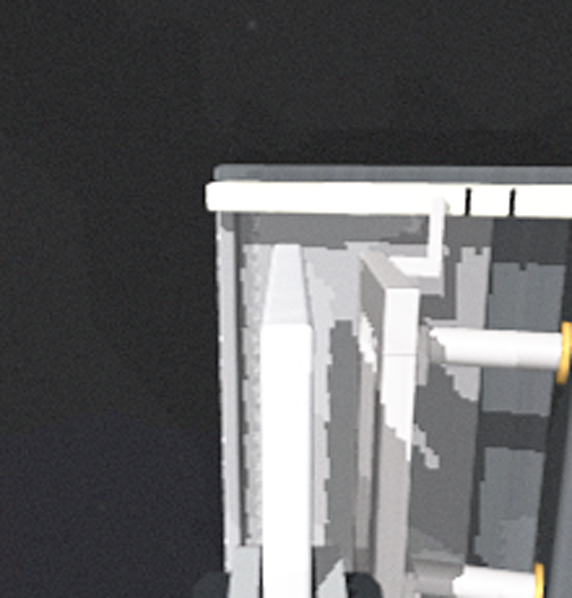

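View pics/s5c.png

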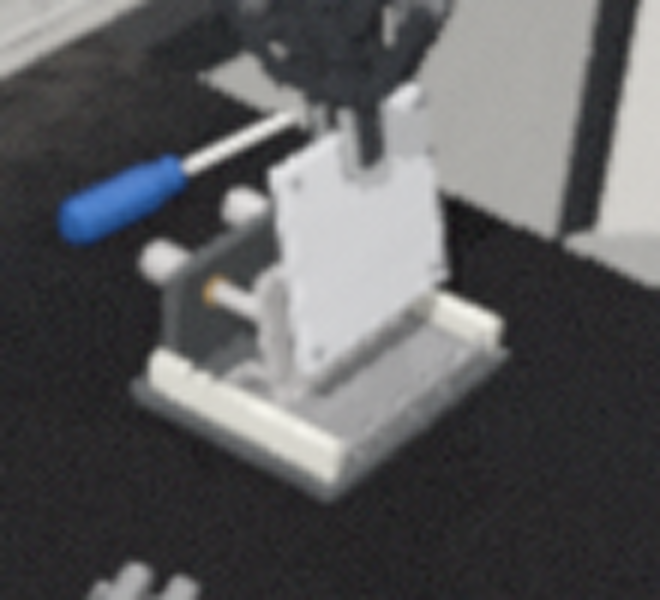

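Run:
```python
from place import *
c5,_=pickle.load(open('v5.pkl','rb'))['wrist']; P,R,_=pose()
e=lambda u,v:np.array([215+(u+.5)/2.6-.5,45+(v+.5)/2.6-.5])
def r(p):
    o=[]
    for (dx,dz),uv in (((0,-.004),(262,325)),((0,.004),(313,325)),((.11,-.004),(275,245)),((.11,.004),(299,245))):
        X=P+R@np.array([p[0]+dx,p[1]+.06,p[2]+dz]); o.append(proj(c5,X)[0]-e(*uv))
    return np.array(o).ravel()
q=least_squares(r,[0,0,0]); print(q.x.round(4),q.fun.round(1))
# fixture pts predicted vs seen
a=np.deg2rad(FY); M=np.array([[np.cos(a),-np.sin(a)],[np.sin(a),np.cos(a)]])
for n,m,uv in (('lf',(-.045,.067,.03),(207,210)),('ul',(.0186,.055,.0885),(386,290)),('ll',(0,.055,.019),(358,250))):
    print(n,proj(c5,np.r_[M@m[:2]+FX,m[2]])[0].round(1),e(*uv).round(1))
for dx,dz in ((-.008,.012),(-.008,.003),(-.008,-.003)):
    T,Rt=place(dx,dz,15,.003,-.0024); go(T,Rt)
```

```text
[ 0.0078 -0.0022 -0.0008] [-0.3 -0.2 -0.  -0.1 -0.5  0.2  1.2  0.3]
lf [294.7 124.9] [294.3 125.5]
ul [363.3 154.6] [363.2 156.2]
ll [352.7 140.4] [352.4 140.8]
shift [0.0497 0.0043 0.0194] turn [-0.0039  0.0102  0.0031] rows>= 0.5
shift [0.0714 0.0044 0.0251] turn [-0.0039  0.0102  0.0031] rows>= 0.7
shift [0.0859 0.0044 0.029 ] turn [-0.0039  0.0102  0.0031] rows>= 0.9
```

>>> carry_out(moves="0.025 0.004 0.01 -0.004 0.01 0 0; 0.0497 0.004 0.0194 -0.004 0.01 0 0; 0.0545 0.004 0.0207 -0.004 0.01 0 0; 0.0545 0.004 0.0207 -0.004 0.01 0 0; 0.0545 0.004 0.0207 -0.004 0.01 0 0")

```text
clock: 6.57
position: [0.5746, -0.1107, 0.1335]
orientation: [179.9, 74.7, -179.0]
ft_force: [-0.9, 0.3, -3.1]
grip_width: 0.078
```

>>> carry_out(moves="0.0025 0 0.0007 0 0 0 0; 0.005 0 0.0014 0 0 0 0; 0.0075 0 0.002 0 0 0 0; 0.0075 0 0.002 0 0 0 0")

```text
clock: 6.9
position: [0.5749, -0.1108, 0.1309]
orientation: [-180.0, 74.8, -178.9]
ft_force: [0.6, -0.0, -4.3]
grip_width: 0.08
```

>>> carry_out(moves="0.0025 0 0.0007 0 0 0 0; 0.005 0 0.0014 0 0 0 0; 0.005 0 0.0014 0 0 0 0")

```text
clock: 7.15
position: [0.5748, -0.1107, 0.1286]
orientation: [180.0, 74.8, -179.0]
ft_force: [-1.2, -0.9, -4.0]
grip_width: 0.078
```

>>> carry_out(moves="0.0025 0 0.0007 0 0 0 0; 0.005 0 0.0014 0 0 0 0; 0.005 0 0.0014 0 0 0 0")

```text
clock: 7.4
position: [0.5749, -0.1107, 0.1265]
orientation: [180.0, 74.8, -179.0]
ft_force: [-0.4, 0.1, -3.7]
grip_width: 0.078
```

>>> carry_out(moves="0.0025 0 0.0007 0 0 0 0; 0.0025 0 0.0007 0 0 0 0")

```text
clock: 7.57
position: [0.5749, -0.1107, 0.1255]
orientation: [180.0, 74.8, -179.0]
ft_force: [-0.5, 0.8, -3.4]
grip_width: 0.081
```

>>> carry_out(moves="0.0025 0 0.0007 0 0 0 0; 0.0025 0 0.0007 0 0 0 0")

```text
clock: 7.73
position: [0.5751, -0.1107, 0.1247]
orientation: [-180.0, 74.8, -178.9]
ft_force: [0.0, 0.2, -3.6]
grip_width: 0.082
```

Run:
```python
from place import *
P,R,s=pose();print(P,s['grip_width'],s['ft_force'])
i=get_image('wrist'); cv2.imwrite('pics/wrist6.png',i[:,:,::-1]);crop(i[:,:,::-1],215,45,220,230,2.6,'pics/w6c.png')
i=get_image('scene');crop(i[:,:,::-1],310,130,110,100,6,'pics/s6c.png')
```

```text
[ 0.57508239 -0.11074411  0.12470952] 0.08151440815020287 [ 0.02442069  0.22138502 -3.55619874]
```

View pics/w6c.png

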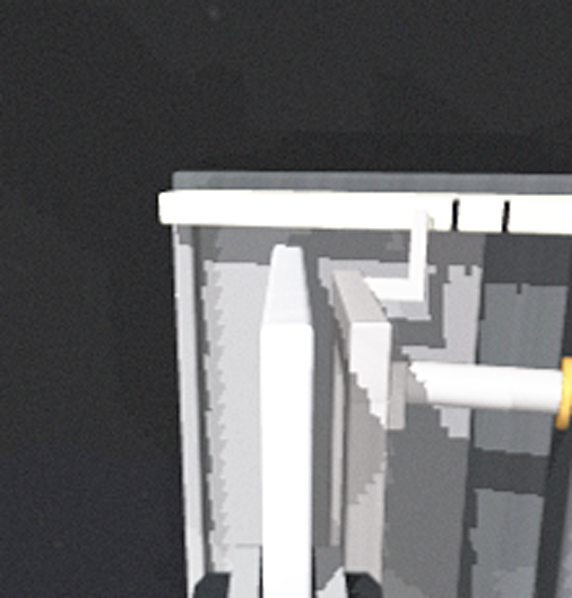

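View pics/s6c.png

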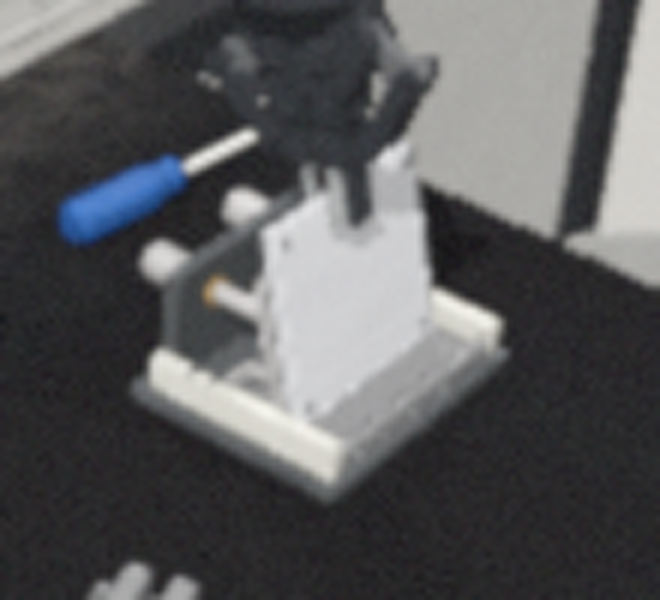

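>>> carry_out(moves="0.0025 0 0.0007 0 0 0 0; 0.0025 0 0.0007 0 0 0 0")

```text
clock: 8.0
position: [0.5754, -0.1108, 0.1245]
orientation: [-180.0, 74.8, -178.9]
ft_force: [-0.5, 1.6, 1.6]
grip_width: 0.08
```

>>> carry_out(moves="0.0025 0 0.0007 0 0 0 0; 0.0025 0 0.0007 0 0 0 0")

```text
clock: 8.17
position: [0.5757, -0.1108, 0.1244]
orientation: [-179.9, 74.8, -178.9]
ft_force: [-0.3, 1.1, 6.7]
grip_width: 0.079
```

>>> carry_out(moves="0.0025 0 0.0007 0 0 0 0; 0.0025 0 0.0007 0 0 0 0")

```text
clock: 8.33
position: [0.576, -0.1108, 0.1243]
orientation: [-179.9, 74.9, -178.8]
ft_force: [-1.7, 1.7, 10.6]
grip_width: 0.077
```

>>> carry_out(moves="-0.0048 0 -0.0013 0 0 0 0; -0.0055 0 0.001 0 0 0 0; -0.006 0 0.0035 0 0 0 0; -0.0068 0 0.006 0 0 0 0; -0.0075 0 0.0085 0 0 0 0; -0.0075 0 0.0085 0 0 0 0")

```text
clock: 8.83
position: [0.5779, -0.1108, 0.1239]
orientation: [180.0, 74.5, -179.0]
ft_force: [-5.1, 0.8, 6.7]
grip_width: 0.08
```

>>> carry_out(moves="-0.0006 0 0.0024 0 0 0 0; -0.0006 0 0.0024 0 0 0 0")

```text
clock: 9.0
position: [0.5785, -0.1108, 0.1238]
orientation: [180.0, 74.4, -179.0]
ft_force: [-6.5, 0.0, 6.3]
grip_width: 0.078
```

>>> carry_out(moves="-0.0006 0 0.0024 0 0 0 0; -0.0006 0 0.0024 0 0 0 0")

```text
clock: 9.17
position: [0.5792, -0.1108, 0.1237]
orientation: [180.0, 74.4, -179.0]
ft_force: [-7.0, -0.6, 7.0]
grip_width: 0.081
```

>>> carry_out(moves="-0.004 0 -0.001 0 0 0 0; -0.004 0 -0.001 0 0 0 0; -0.004 0 -0.001 0 0 0 0")

```text
clock: 9.42
position: [0.581, -0.1107, 0.1246]
orientation: [-180.0, 74.8, -178.9]
ft_force: [-1.8, 0.6, -3.3]
grip_width: 0.078
```

Run:
```python
from place import *
P,R,s=pose();print(P,s['grip_width'],s['ft_force'])
c=camera_info('wrist');i=get_image('wrist'); crop(i[:,:,::-1],215,45,220,230,2.6,'pics/w7c.png')
pickle.dump((c,i),open('v7.pkl','wb'))
```

```text
[ 0.58102395 -0.1106761   0.12459038] 0.07818726116358679 [-1.8218176   0.62568159 -3.27318082]
```

View pics/w7c.png

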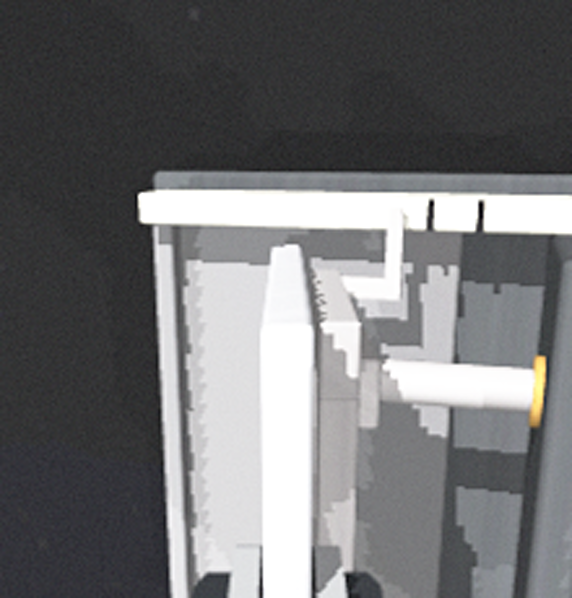

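>>> carry_out(moves="0.0015 0 0.0004 0 0 0 0; 0.0015 0 0.0004 0 0 0 0")

```text
clock: 9.63
position: [0.5812, -0.1107, 0.1245]
orientation: [-180.0, 74.8, -178.9]
ft_force: [-1.1, -0.3, -1.6]
grip_width: 0.081
```

>>> carry_out(moves="0 0 0 0 0 0 0.12; 0 0 0 0 0 0 0.16; 0 0 0 0 0 0 0.2; 0 0 0 0 0 0 0.25; 0 0 0 0 0 0 0.28; 0 0 0 0 0 0 0.28; 0 0 0 0 0 0 0.28")

```text
clock: 10.22
position: [0.5811, -0.1107, 0.1246]
orientation: [-180.0, 74.8, -178.9]
ft_force: [1.0, 0.3, -0.1]
grip_width: 0.279
```

Run:
```python
from place import *
P,R,s=pose();print(P,s['grip_width'],s['ft_force'])
c=camera_info('wrist');i=get_image('wrist'); crop(i[:,:,::-1],215,45,220,230,2.6,'pics/w8c.png')
i=get_image('scene');crop(i[:,:,::-1],310,130,110,100,6,'pics/s8c.png')
```

```text
[ 0.58114933 -0.11065392  0.12463762] 0.27910591157990405 [ 0.95465803  0.31848207 -0.11850031]
```

View pics/w8c.png

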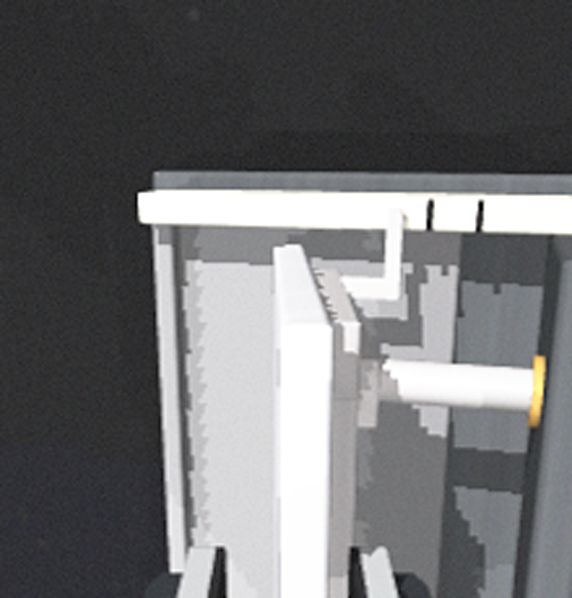

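View pics/s8c.png

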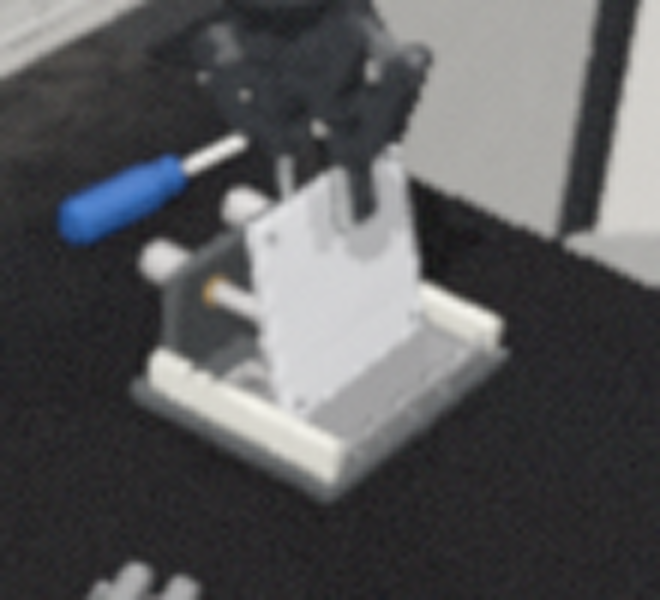

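The panel leans by itself on the frame; after release its top moved ~7 px further back, so the lower edge is a few mm out for now. Retreat along the fingers.

>>> carry_out(moves="-0.03 0 0 0 0 0 0.28; -0.08 0 0 0 0 0 0.28; -0.15 0 0 0 0 0 0.28; -0.22 0 0 0 0 0 0.28; -0.28 0 0 0 0 0 0.28; -0.28 0 0 0 0 0 0.28")

```text
clock: 10.82
position: [0.614, -0.1109, 0.24]
orientation: [-179.0, 75.4, -178.0]
ft_force: [1.1, 0.0, 1.2]
grip_width: 0.284
```

```bash
cat > push.py <<'E'
from place import *
def push(cx,cz,phi=20,y=0.0):
    a=np.deg2rad(FY); M=np.array([[np.cos(a),-np.sin(a),0],[np.sin(a),np.cos(a),0],[0,0,1]])
    t=np.deg2rad(phi); c,s=np.cos(t),np.sin(t)
    R=M@np.c_[[s,0,-c],[c,0,s],[0,-1,0]]
    return M@np.array([cx,y,cz])+np.r_[FX,0]-R@np.array([.025,.011,0]),R
E
python3 - <<'E'
from push import *
P,R,s=pose();print(P,s['ft_force'],s['joints'].round(1))
T,Rt=push(-.05,.2); print(T); go(T,Rt)
i=get_image('scene');crop(i[:,:,::-1],310,130,110,100,6,'pics/s9c.png')
i=get_image('wrist');cv2.imwrite('pics/w9.png',i[:,:,::-1])
E
```

```text
[ 0.61404716 -0.11093187  0.24000484] [1.13626263 0.02228659 1.2073627 ] [-18.7  19.1  85.6  -5.1  89.  -19.1]
[ 0.48982444 -0.11466235  0.21973009]
shift [ 0.1272 -0.0033 -0.288 ] turn [ 3.0385 -0.9384  0.9516] rows>= 13.3
```

View pics/w9.png

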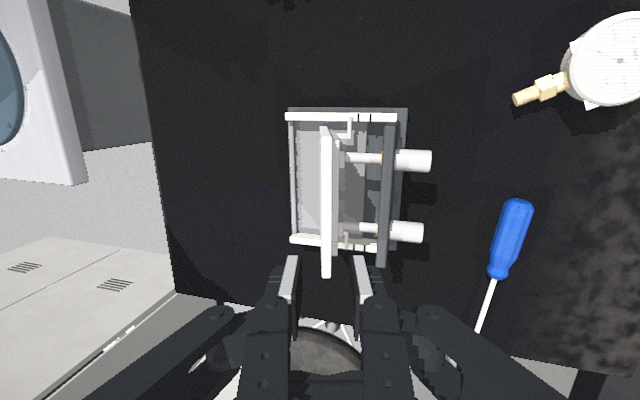

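View pics/s9c.png

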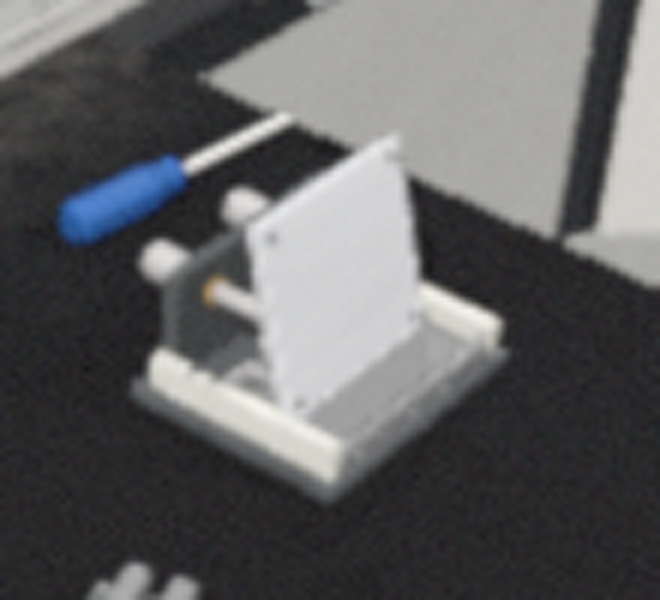

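>>> carry_out(moves="0 0 -0.1 0.98 -0.3 0.31 0; 0.03 0 -0.2 0.98 -0.3 0.31 0; 0.06 0 -0.28 0.98 -0.3 0.31 0; 0.06 0 -0.28 0.98 -0.3 0.31 0; 0.06 0 -0.28 0.98 -0.3 0.31 0; 0.06 0 -0.28 0.98 -0.3 0.31 0")

```text
clock: 11.42
position: [0.4942, -0.1119, 0.2375]
orientation: [155.9, 81.9, 127.8]
ft_force: [-0.2, -0.7, -0.0]
grip_width: 0.002
```

Run:
```python
from push import *
P,R,s=pose();print(P,s['ft_force'],s['joints'].round(1))
T,Rt=push(-.05,.2); print(T); go(T,Rt)
```

```text
[ 0.49422829 -0.11194323  0.23745255] [-0.19082327 -0.7329233  -0.03785943] [-2.720e+01 -7.000e-01  1.076e+02  3.500e+00  8.050e+01  1.000e-01]
[ 0.48982444 -0.11466235  0.21973009]
shift [ 0.0441 -0.0137 -0.0008] turn [ 2.0475 -0.6626  0.6626] rows>= 9.0
```

>>> carry_out(moves="0 0 0 0.98 -0.32 0.32 0; 0 0 0 0.98 -0.32 0.32 0; 0 0 0 0.98 -0.32 0.32 0; 0 0 0 0.98 -0.32 0.32 0; 0 0 0 0.98 -0.32 0.32 0; 0 0 0 0.98 -0.32 0.32 0")

```text
clock: 11.92
position: [0.4954, -0.1117, 0.2379]
orientation: [98.3, 79.5, 41.4]
ft_force: [-0.8, -0.4, -0.8]
grip_width: -0.004
```

Run:
```python
from push import *
P,R,s=pose();print(P,s['ft_force'],s['joints'].round(1))
T,Rt=push(-.05,.2); print(T); go(T,Rt)
```

```text
[ 0.49539415 -0.11174853  0.23787408] [-0.79365361 -0.38189118 -0.81885604] [-30.2  -7.5 114.1  10.6  70.3  23.4]
[ 0.48982444 -0.11466235  0.21973009]
shift [ 0.0418 -0.0236 -0.0004] turn [ 1.0724 -0.3443  0.3409] rows>= 4.7
```

>>> carry_out(moves="0 0 0 1 -0.344 0.341 0; 0 0 0 1 -0.344 0.341 0; 0 0 0 1 -0.344 0.341 0; 0 0 0 1 -0.344 0.341 0; 0 0 0 1 -0.344 0.341 0; 0 0 0 1 -0.344 0.341 0; 0 0 0 1 -0.344 0.341 0")

```text
clock: 12.5
position: [0.4961, -0.1119, 0.2385]
orientation: [88.4, 69.8, 1.7]
ft_force: [-0.4, -0.1, 0.1]
grip_width: 0.001
```

Run:
```python
from push import *
P,R,s=pose();print(P,s['ft_force'],s['joints'].round(1))
T,Rt=push(-.035,.071); print(T); go(T,Rt)
i=get_image('wrist');cv2.imwrite('pics/w10.png',i[:,:,::-1])
```

```text
[ 0.49610589 -0.11190273  0.23852536] [-0.354386   -0.13198931  0.10394308] [-30.4 -15.  121.6  12.6  56.8  50.9]
[ 0.50482193 -0.11438748  0.09073009]
shift [ 0.3543 -0.1072  0.0038] turn [ 0.0773 -0.0074 -0.0056] rows>= 3.6
```

View pics/w10.png

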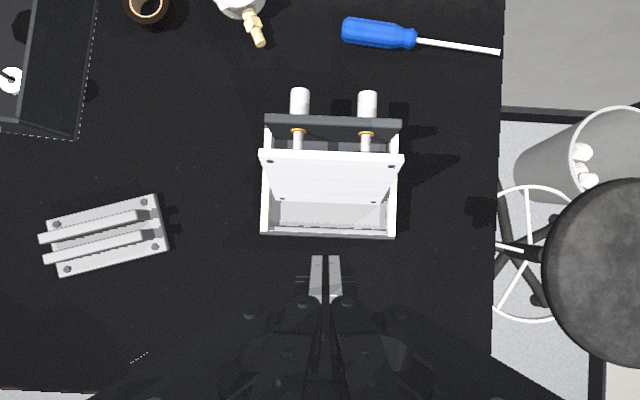

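Run:
```python
from push import *
ci=camera_info('wrist')
for uv in ((260,153),(405,155)): print(onz(ci,uv,.121).round(4))
for uv in ((269,163),(399,165)): print('frontedge',onz(ci,uv,.119).round(4))
for uv in ((278,200),(374,202)): print('lower holes z.024',onz(ci,uv,.026).round(4))
print(FX)
```

```text
[ 0.5809 -0.0542  0.121 ]
[ 0.5862 -0.1733  0.121 ]
frontedge [ 0.5734 -0.0617  0.119 ]
frontedge [ 0.578  -0.1693  0.119 ]
lower holes z.024 [ 0.5473 -0.0576  0.026 ]
lower holes z.024 [ 0.5512 -0.1652  0.026 ]
[ 0.5587 -0.1134]
```

>>> carry_out(moves="0.09 -0.027 0.002 0.077 0 0 0; 0.18 -0.055 0.002 0.077 0 0 0; 0.27 -0.08 0.003 0.077 0 0 0; 0.34 -0.1 0.004 0.077 -0.007 -0.006 0; 0.3543 -0.1072 0.004 0.077 -0.007 -0.006 0; 0.3543 -0.1072 0.004 0.077 -0.007 -0.006 0; 0.3543 -0.1072 0.004 0.077 -0.007 -0.006 0")

```text
clock: 13.13
position: [0.5059, -0.1152, 0.0922]
orientation: [89.9, 69.9, 0.9]
ft_force: [-0.3, 0.6, 0.2]
grip_width: -0.0
```

Run:
```python
from push import *
P,R,s=pose();print(P,s['ft_force'],s['joints'].round(1))
for x in (-.035,-.010,-.0,.0197): go(*push(x,.070))
i=get_image('wrist');cv2.imwrite('pics/w11.png',i[:,:,::-1])
i=get_image('scene');crop(i[:,:,::-1],310,130,110,100,6,'pics/s11c.png')
```

```text
[ 0.50591778 -0.11524369  0.09219436] [-0.25871411  0.64329095  0.21632456] [-30.    0.7 125.1  16.7  38.   47.4]
shift [ 0.0049 -0.0047 -0.0022] turn [-0.0045  0.0023 -0.0047] rows>= 0.1
shift [ 0.0264  0.054  -0.0023] turn [-0.0045  0.0023 -0.0047] rows>= 0.6
shift [ 0.035   0.0775 -0.0024] turn [-0.0045  0.0023 -0.0047] rows>= 0.8
shift [ 0.0519  0.1237 -0.0025] turn [-0.0045  0.0023 -0.0047] rows>= 1.3
```

View pics/w11.png

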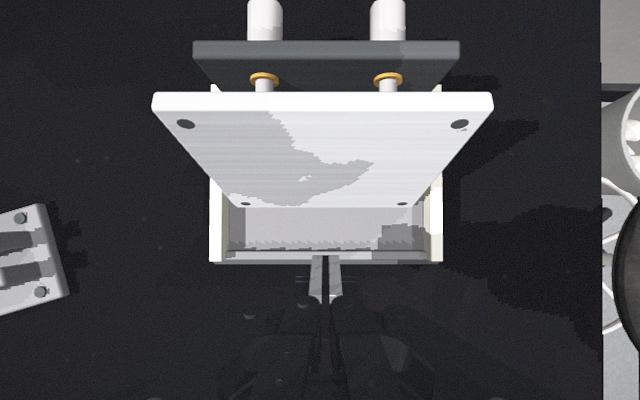

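View pics/s11c.png

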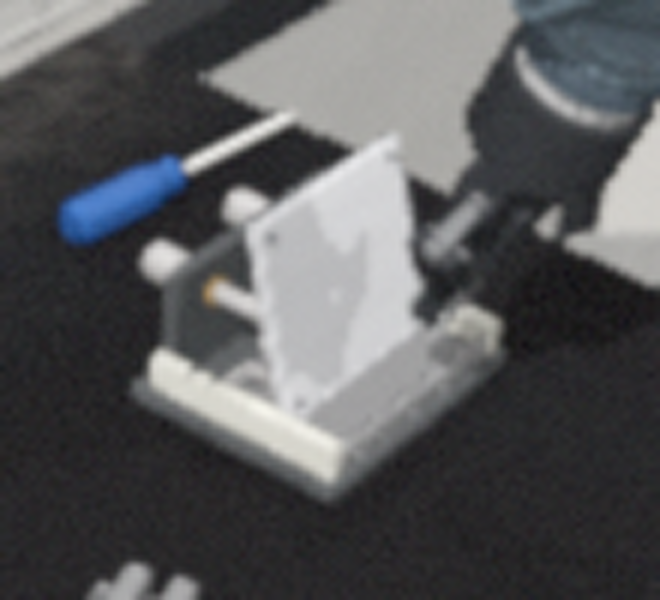

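>>> carry_out(moves="0.015 0.03 -0.002 -0.004 0 0 0; 0.0264 0.054 -0.0023 -0.0045 0.002 -0.005 0; 0.0264 0.054 -0.0023 -0.0045 0.002 -0.005 0; 0.0264 0.054 -0.0023 -0.0045 0.002 -0.005 0")

```text
clock: 13.57
position: [0.5301, -0.1139, 0.0905]
orientation: [89.8, 69.9, 0.9]
ft_force: [0.3, 0.7, -0.3]
grip_width: -0.003
```

>>> carry_out(moves="0.0017 0.0047 0 0 0 0 0; 0.0034 0.0094 0 0 0 0 0; 0.0034 0.0094 0 0 0 0 0")

```text
clock: 13.82
position: [0.533, -0.1135, 0.089]
orientation: [90.0, 70.0, 1.0]
ft_force: [-0.0, -0.3, 1.1]
grip_width: 0.0
```

>>> carry_out(moves="0.0017 0.0047 0 0 0 0 0; 0.0034 0.0094 0 0 0 0 0; 0.0034 0.0094 0 0 0 0 0")

```text
clock: 14.07
position: [0.5372, -0.1134, 0.0887]
orientation: [90.1, 70.1, 1.1]
ft_force: [0.0, -0.6, -0.4]
grip_width: -0.001
```

>>> carry_out(moves="0.0017 0.0047 0 0 0 0 0; 0.0034 0.0094 0 0 0 0 0; 0.0034 0.0094 0 0 0 0 0")

```text
clock: 14.32
position: [0.5413, -0.1133, 0.0887]
orientation: [90.1, 70.1, 1.1]
ft_force: [0.3, 0.8, -0.7]
grip_width: 0.001
```

>>> carry_out(moves="0.0009 0.0024 0 0 0 0 0; 0.0017 0.0047 0 0 0 0 0; 0.0017 0.0047 0 0 0 0 0")

```text
clock: 14.57
position: [0.5431, -0.1132, 0.0886]
orientation: [90.1, 70.1, 1.1]
ft_force: [0.5, -0.0, -0.4]
grip_width: 0.005
```

>>> carry_out(moves="0.0009 0.0024 0 0 0 0 0; 0.0017 0.0047 0 0 0 0 0; 0.0017 0.0047 0 0 0 0 0")

```text
clock: 14.82
position: [0.5451, -0.1132, 0.0887]
orientation: [90.1, 70.1, 1.1]
ft_force: [0.3, 0.6, -0.7]
grip_width: -0.005
```

>>> carry_out(moves="0.0009 0.0024 0 0 0 0 0; 0.0017 0.0047 0 0 0 0 0; 0.0017 0.0047 0 0 0 0 0")

```text
clock: 15.07
position: [0.5467, -0.1131, 0.0884]
orientation: [90.1, 70.1, 1.1]
ft_force: [-1.6, -0.0, 1.3]
grip_width: 0.005
```

>>> carry_out(moves="0.0009 0.0024 0 0 0 0 0; 0.0017 0.0047 0 0 0 0 0; 0.0017 0.0047 0 0 0 0 0")

```text
clock: 15.32
position: [0.5486, -0.113, 0.0883]
orientation: [90.1, 70.1, 1.2]
ft_force: [-5.2, -0.6, 2.3]
grip_width: -0.001
```

```bash
cat > look.py <<'E'
from push import *
import sys
n=sys.argv[1]
P,R,s=pose();print(P,s['ft_force'],s['clock'])
i=get_image('wrist');crop(i[:,:,::-1],120,0,400,290,2,f'pics/w{n}.png'); cv2.imwrite(f'pics/wfull{n}.png',i[:,:,::-1])
i=get_image('scene');crop(i[:,:,::-1],310,130,110,100,6,f'pics/s{n}c.png')
E
python3 look.py 12
```

```text
[ 0.54859124 -0.11300776  0.08830857] [-5.18247074 -0.60619809  2.31038544] 15.3167
```

View pics/w12.png

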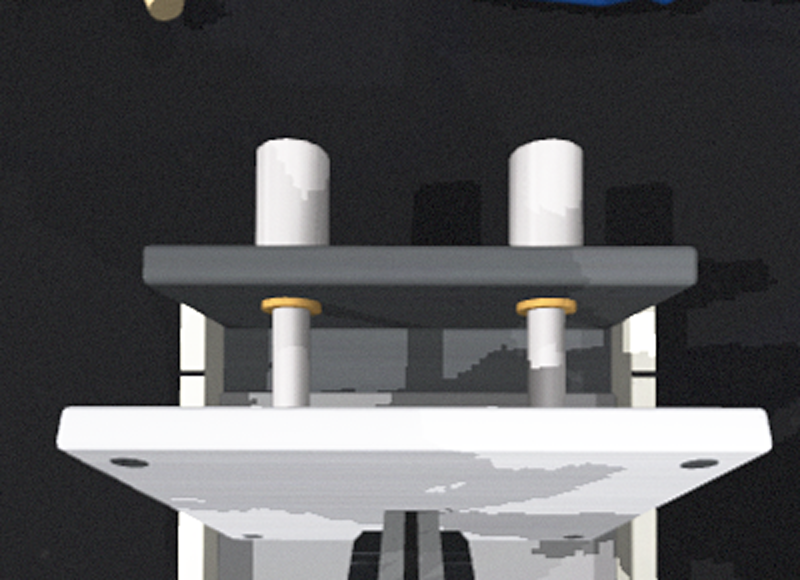

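View pics/s12c.png

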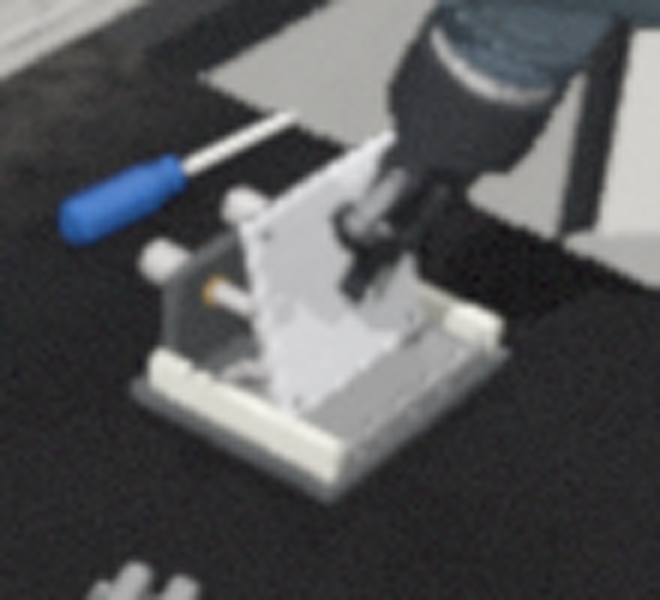

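>>> carry_out(moves="0.0009 0.0024 0 0 0 0 0; 0.0017 0.0047 0 0 0 0 0; 0.0017 0.0047 0 0 0 0 0")

```text
clock: 15.67
position: [0.5505, -0.113, 0.0883]
orientation: [90.1, 70.1, 1.2]
ft_force: [-5.4, -1.7, 2.7]
grip_width: -0.003
```

>>> carry_out(moves="0.0009 0.0024 0 0 0 0 0; 0.0017 0.0047 0 0 0 0 0; 0.0017 0.0047 0 0 0 0 0")

```text
clock: 15.92
position: [0.5524, -0.1129, 0.0883]
orientation: [90.2, 70.2, 1.2]
ft_force: [-6.0, -0.5, 3.1]
grip_width: -0.001
```

```bash
python3 look.py 13
```

```text
[ 0.55236148 -0.11293943  0.0882574 ] [-6.00863125 -0.48513497  3.05193356] 15.9167
```

View pics/w13.png

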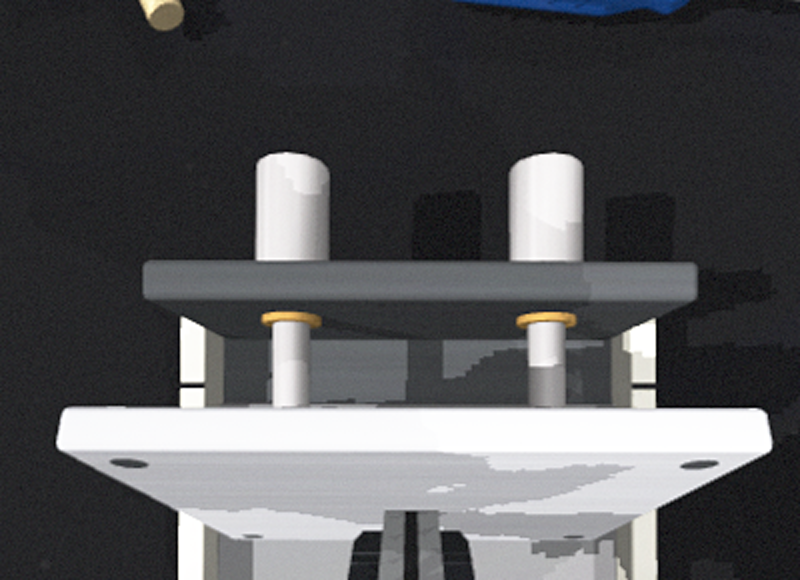

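View pics/s13c.png

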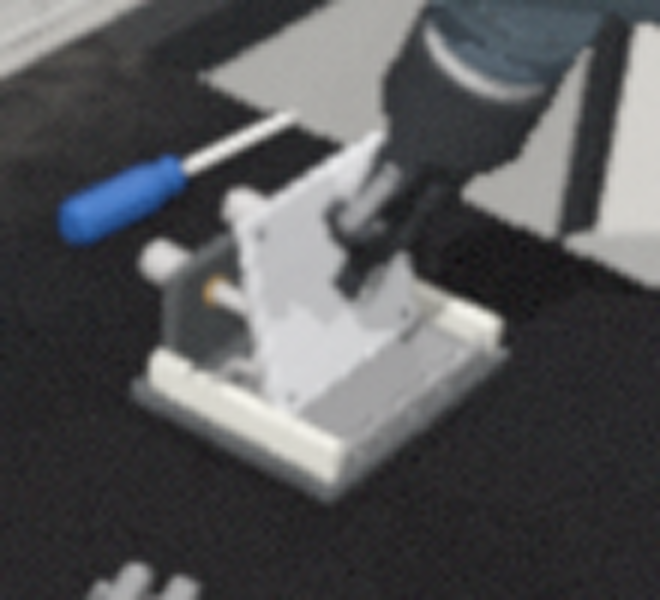

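Run:
```python
from h import *
i=cv2.imread('pics/wfull13.png'); crop(i,140,190,380,85,2.1,'pics/w13z.png')
```

```text
(no output)
```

View pics/w13z.png

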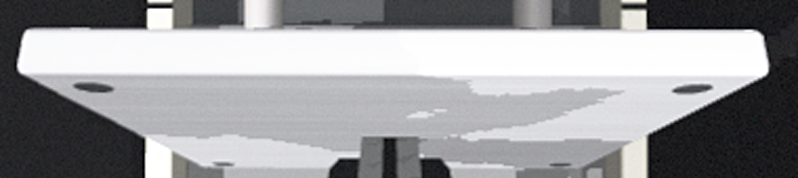

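```bash
cat > lean.py <<'E'
from push import *
def lean(ci,obs):
    a0=np.deg2rad(FY)
    def pts(p):
        X,th,a,b,y0,yaw=p
        c,s=np.cos(th),np.sin(th); yw=a0+yaw; M=np.array([[np.cos(yw),-np.sin(yw)],[np.sin(yw),np.cos(yw)]])
        def w(u,y,n): # u along slope, n toward the front from back face
            q=M@np.array([X+u*s-n*c, y+y0]); return np.r_[q+FX,.016+u*c+n*s]
        return [w(.11,.06,0),w(.11,-.06,0),w(.11,.06,.008),w(.11,-.06,.008),w(.11-a,.06-b,.008),w(.11-a,-.06+b,.008),w(a,.06-b,.008),w(a,-.06+b,.008)]
    f=lambda p:np.concatenate([proj(ci,x)[0]-o for x,o in zip(pts(p),obs)])
    q=least_squares(f,[.005,.26,.01,.01,0,0]); print('X(mm) %.1f lean %.1f a %.1f b %.1f y0 %.1f yaw %.1f'%(q.x[0]*1e3,np.rad2deg(q.x[1]),*(q.x[2:5]*1e3),np.rad2deg(q.x[5])),q.fun.round(1))
E
python3 - <<'E'
from lean import *
e=lambda u,v:np.array([140+(u+.5)/2.1-.5,190+(v+.5)/2.1-.5])
lean(camera_info('wrist'),[e(*p) for p in ((22,30),(764,30),(17,75),(769,75),(93,88),(692,88),(222,164),(561,164))])
E
```

```text
X(mm) 0.5 lean 17.9 a 9.1 b 9.0 y0 0.7 yaw 0.0 [-0.9 -1.4  0.8 -1.4 -3.  -0.   2.9 -0.  -0.1  0.8  0.2  0.8  0.3  1.2
 -0.2  1.2]
```

>>> carry_out(moves="0 0.0027 0 0 0 0 0; 0.0001 0.0053 0 0 0 0 0; 0.0001 0.0053 0 0 0 0 0")

```text
clock: 16.27
position: [0.5538, -0.1129, 0.0884]
orientation: [90.2, 70.2, 1.2]
ft_force: [-7.3, -2.4, 1.6]
grip_width: 0.002
```

>>> carry_out(moves="0 0.0027 0 0 0 0 0; 0.0001 0.0053 0 0 0 0 0; 0.0001 0.0053 0 0 0 0 0")

```text
clock: 16.52
position: [0.5552, -0.1128, 0.0884]
orientation: [90.2, 70.3, 1.2]
ft_force: [-8.3, -2.9, 1.1]
grip_width: 0.0
```

```bash
python3 look.py 14
python3 - <<'E'
from h import *
i=cv2.imread('pics/wfull14.png'); crop(i,140,190,380,85,2.1,'pics/w14z.png')
E
```

```text
[ 0.55518478 -0.11278137  0.08843022] [-8.2827945  -2.87392904  1.06184182] 16.5167
```

View pics/w14z.png

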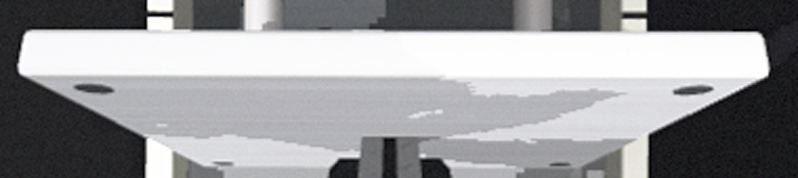

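View pics/s14c.png

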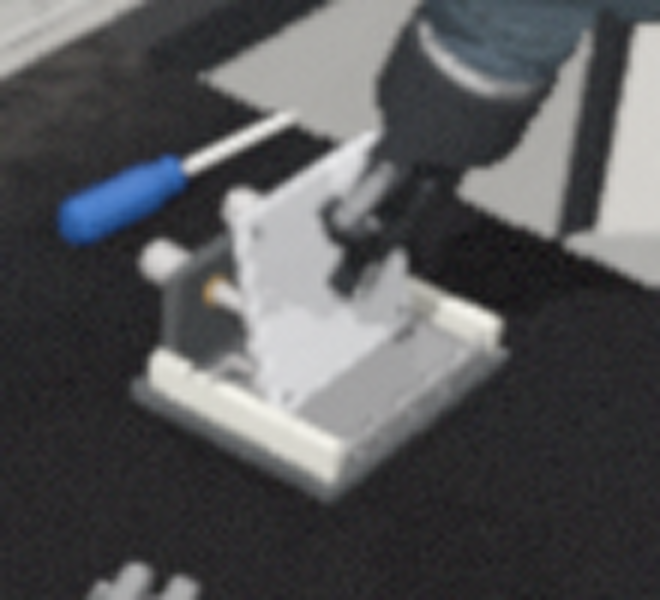

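>>> carry_out(moves="-0.0015 0.0032 0 0 0 0 0; -0.003 0.0064 0 0 0 0 0; -0.003 0.0064 0 0 0 0 0")

```text
clock: 16.87
position: [0.5563, -0.1121, 0.0895]
orientation: [90.5, 70.5, 1.5]
ft_force: [-9.1, -2.2, -1.8]
grip_width: -0.003
```

```bash
python3 look.py 15
python3 - <<'E'
from h import *
i=cv2.imread('pics/wfull15.png'); crop(i,140,190,380,85,2.1,'pics/w15z.png')
E
```

```text
[ 0.55629434 -0.11214374  0.08950643] [-9.12252688 -2.15200492 -1.82061932] 16.8667
```

View pics/w15z.png

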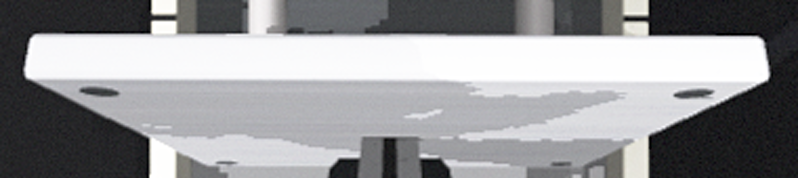

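View pics/s15c.png

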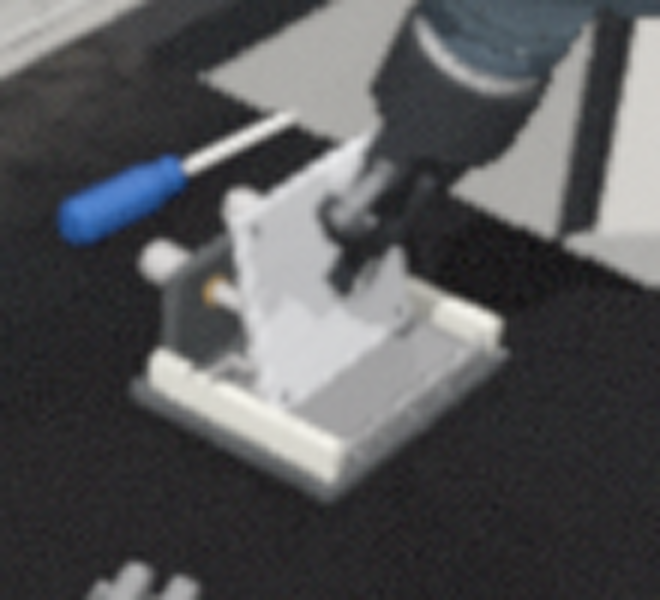

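Run:
```python
from lean import *
e=lambda u,v:np.array([140+(u+.5)/2.1-.5,190+(v+.5)/2.1-.5])
lean(camera_info('wrist'),[e(*p) for p in ((29,35),(765,37),(24,79),(769,82),(99,92),(694,94),(227,163),(561,164))])
P,R,s=pose(); print(s['ft_force'],s['ft_torque'])
```

```text
X(mm) 4.2 lean 17.6 a 8.6 b 9.2 y0 0.8 yaw -0.1 [-0.9 -1.4  0.8 -1.3 -2.8  0.3  3.2  0.1 -0.1  0.4 -0.1  0.4 -0.1  1.2
 -0.1  1.3]
[-8.22944654 -1.91182424 -1.83960558] [-0.31494211  1.6415068  -0.12337484]
```

>>> carry_out(moves="0.0003 0.0028 0 0 0 0 0; 0.0006 0.0056 0 0 0 0 0; 0.0006 0.0056 0 0 0 0 0")

```text
clock: 17.22
position: [0.5581, -0.112, 0.0896]
orientation: [90.5, 70.5, 1.5]
ft_force: [-9.3, -2.5, -2.0]
grip_width: 0.001
```

>>> carry_out(moves="0.0003 0.0028 0 0 0 0 0; 0.0006 0.0056 0 0 0 0 0; 0.0006 0.0056 0 0 0 0 0")

```text
clock: 17.47
position: [0.5598, -0.1118, 0.0898]
orientation: [90.6, 70.6, 1.6]
ft_force: [-10.3, -3.4, -3.1]
grip_width: -0.0
```

```bash
python3 look.py 16
python3 - <<'E'
from h import *
i=cv2.imread('pics/wfull16.png'); crop(i,140,190,380,85,2.1,'pics/w16z.png')
E
```

```text
[ 0.55981966 -0.11184726  0.08975108] [-10.29946255  -3.39703951  -3.14296449] 17.4667
```

View pics/w16z.png

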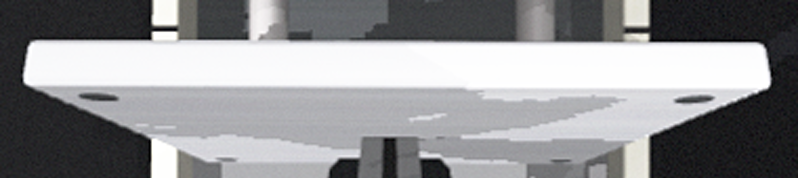

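View pics/s16c.png

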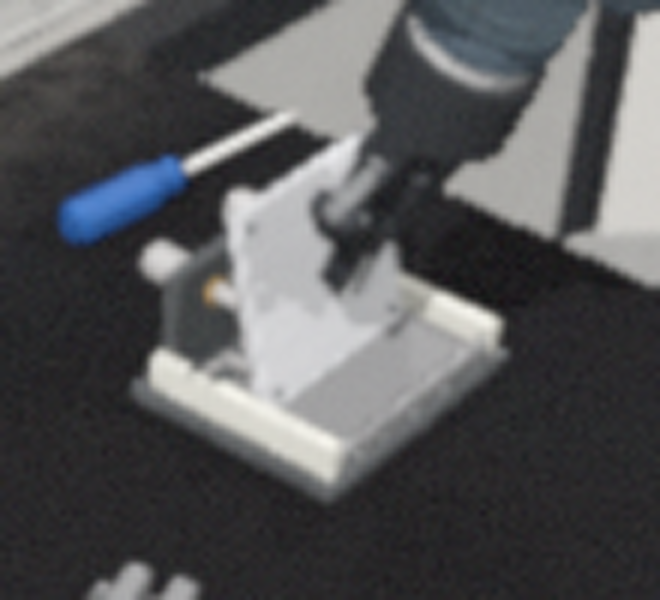

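Run:
```python
from lean import *
e=lambda u,v:np.array([140+(u+.5)/2.1-.5,190+(v+.5)/2.1-.5])
lean(camera_info('wrist'),[e(*p) for p in ((29,41),(766,43),(24,85),(770,88),(98,97),(694,100),(227,160),(561,160))])
```

```text
X(mm) 8.6 lean 16.7 a 8.9 b 9.1 y0 1.1 yaw -0.1 [-1.5 -1.6  1.1 -1.3 -3.2  0.4  3.3  0.3  0.2  0.5  0.1  0.1 -0.1  1.1
  0.1  1.7]
```

>>> carry_out(moves="-0.0015 0.0032 0.002 0 0 0 0; -0.0025 0.005 0.002 0 0 0 0; -0.0025 0.005 0.002 0 0 0 0")

```text
clock: 17.82
position: [0.5607, -0.1119, 0.0907]
orientation: [90.8, 70.7, 1.9]
ft_force: [-11.0, -0.6, -4.6]
grip_width: -0.002
```

```bash
python3 look.py 17
python3 - <<'E'
from h import *
i=cv2.imread('pics/wfull17.png'); crop(i,140,190,380,85,2.1,'pics/w17z.png')
E
```

```text
[ 0.5607136  -0.11194037  0.09070581] [-10.95361509  -0.58684384  -4.59906633] 17.8167
```

View pics/w17z.png

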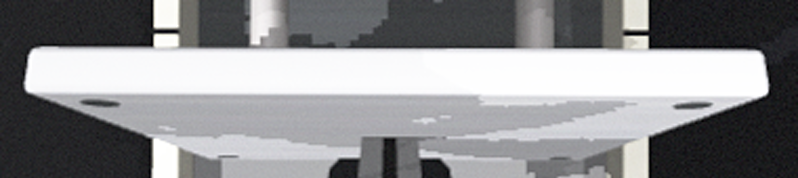

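View pics/s17c.png

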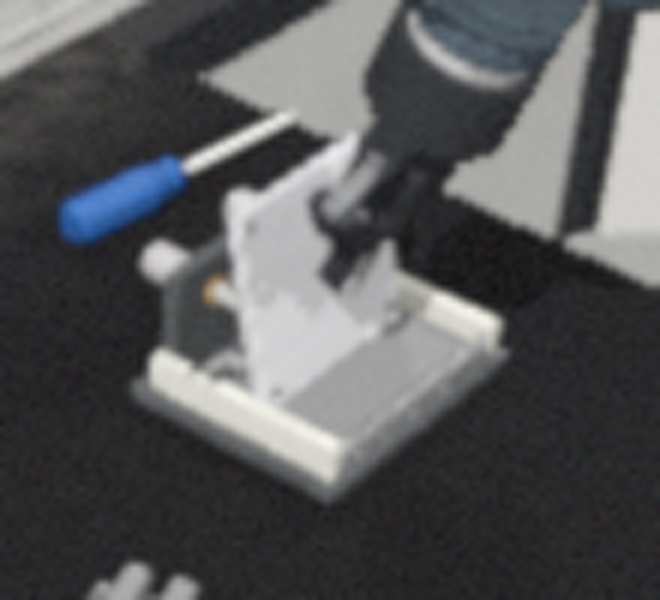

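Run:
```python
from lean import *
e=lambda u,v:np.array([140+(u+.5)/2.1-.5,190+(v+.5)/2.1-.5])
lean(camera_info('wrist'),[e(*p) for p in ((31,47),(765,50),(25,91),(769,95),(100,103),(692,105),(228,157),(561,157))])
print(pose()[2]['ft_torque'])
```

```text
X(mm) 10.4 lean 15.6 a 9.2 b 9.1 y0 1.0 yaw -0.1 [-1.8 -1.4  1.1 -1.5 -2.8  0.7  3.   0.3  0.2  0.2  0.2  0.4 -0.1  0.8
  0.   1.6]
[-0.15600775  2.10801307 -0.02685836]
```

>>> carry_out(moves="-0.0005 0.0028 0.001 0 0 0 0; -0.0005 0.0052 0.001 0 0 0 0; -0.0005 0.0052 0.001 0 0 0 0")

```text
clock: 18.17
position: [0.5622, -0.112, 0.0911]
orientation: [91.0, 70.8, 2.0]
ft_force: [-11.8, 0.2, -5.1]
grip_width: 0.003
```

```bash
python3 look.py 18
python3 - <<'E'
from h import *
i=cv2.imread('pics/wfull18.png'); crop(i,140,190,380,85,2.1,'pics/w18z.png')
E
```

```text
[ 0.56215781 -0.11196623  0.09111714] [-11.78633394   0.18187966  -5.08850727] 18.1667
```

View pics/w18z.png

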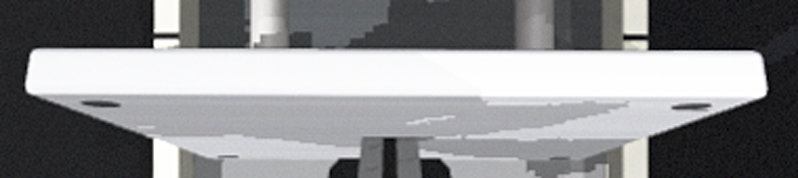

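View pics/s18c.png

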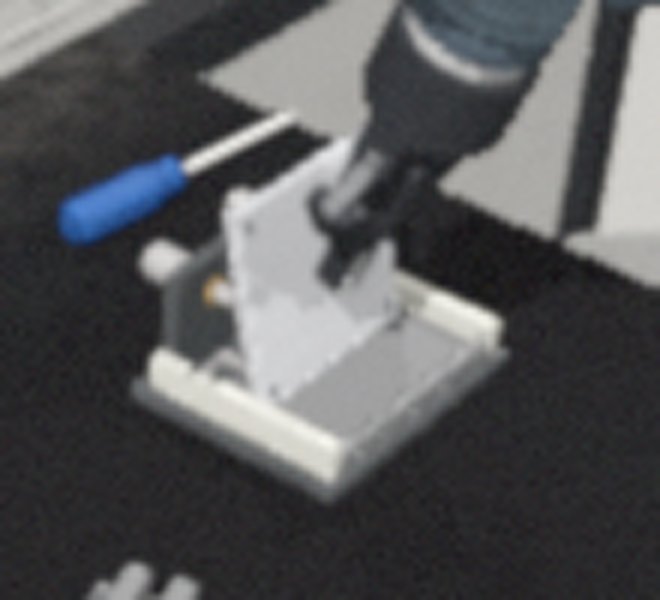

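>>> carry_out(moves="0.0018 -0.0006 0 0 0 0 0; 0.0036 -0.0013 0 0 0 0 0; 0.0036 -0.0013 0 0 0 0 0; 0.0036 -0.0013 0 0 0 0 0")

```text
clock: 18.6
position: [0.5631, -0.112, 0.0909]
orientation: [90.9, 70.6, 2.0]
ft_force: [-13.3, 2.3, 1.1]
grip_width: -0.002
```

```bash
python3 look.py 19
python3 - <<'E'
from h import *
i=cv2.imread('pics/wfull19.png'); crop(i,140,190,380,85,2.1,'pics/w19z.png')
E
```

```text
[ 0.56306028 -0.11204364  0.09090102] [-13.30367475   2.25460033   1.13254681] 18.6
```

View pics/w19z.png

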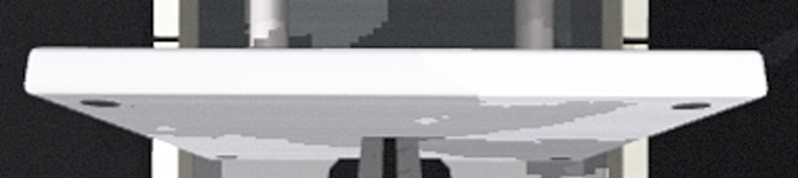

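View pics/s19c.png

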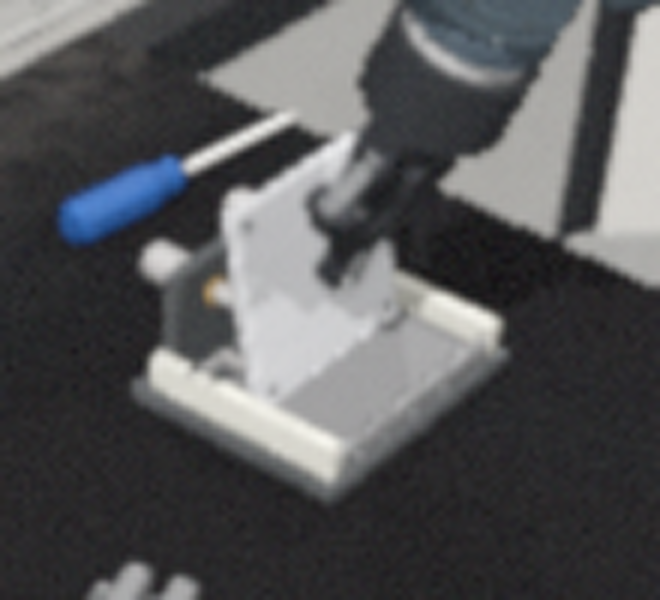

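>>> carry_out(moves="-0.0009 -0.0024 -0.001 0 0 0 0; -0.0013 -0.0036 -0.001 0 0 0 0; -0.0013 -0.0036 -0.001 0 0 0 0; -0.0013 -0.0036 -0.001 0 0 0 0")

```text
clock: 19.03
position: [0.562, -0.112, 0.091]
orientation: [90.7, 70.5, 1.8]
ft_force: [-9.8, 0.5, -2.3]
grip_width: 0.002
```

```bash
python3 look.py 20
python3 - <<'E'
from lean import *
i=cv2.imread('pics/wfull20.png'); crop(i,140,185,380,90,2.1,'pics/w20z.png')
e=lambda u,v:np.array([140+(u+.5)/2.1-.5,190+(v+.5)/2.1-.5])
E
```

```text
[ 0.56202295 -0.11198081  0.09101037] [-9.77017648  0.49509256 -2.31714089] 19.0333
```

View pics/w20z.png

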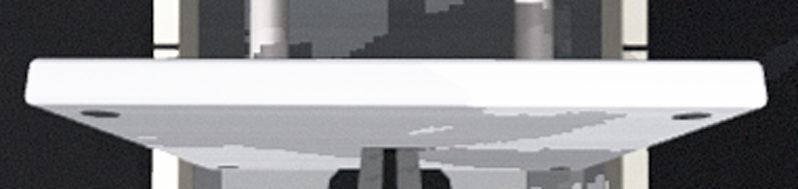

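View pics/w20.png

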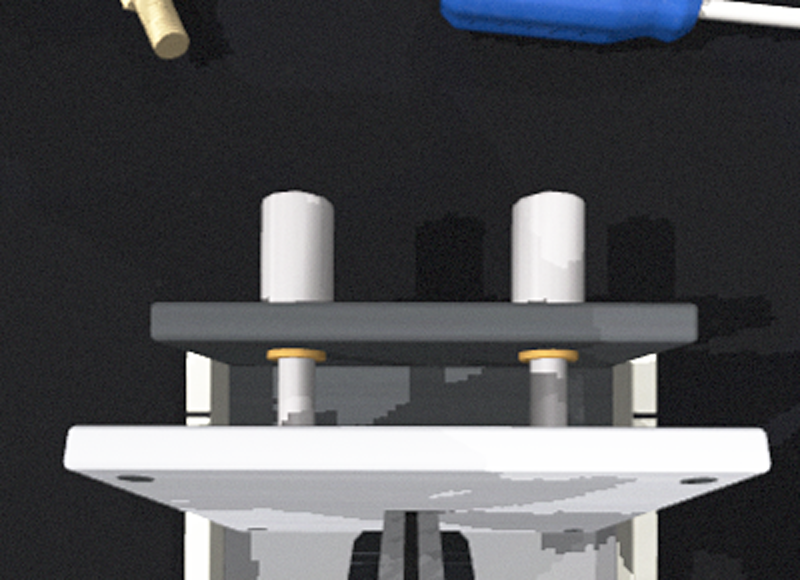

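Run:
```python
from lean import *
e=lambda u,v:np.array([140+(u+.5)/2.1-.5,185+(v+.5)/2.1-.5])
ci=camera_info('wrist')
lean(ci,[e(*p) for p in ((31,59),(765,62),(26,103),(768,107),(100,113),(692,116),(228,167),(561,168))])
# far line, calibration of fixture in this view: back plate upper edge corners and line on stop tops
a=np.deg2rad(FY); M=np.array([[np.cos(a),-np.sin(a)],[np.sin(a),np.cos(a)]])
f=lambda u,v:np.array([120+(u+.5)/2-.5,(v+.5)/2-.5])
for n,uv,z in (('lineL',(200,413),.03),('lineR',(645,414),.03),('plateL front top',(152,340),.078),('plateR',(696,340),.078)):
    X=onz(ci,f(*uv),z); print(n,((M.T@(X[:2]-FX))*1e3).round(1))
s=cv2.imread('pics/s20c.png')
```

```text
X(mm) 12.0 lean 15.3 a 8.9 b 9.0 y0 0.9 yaw -0.2 [-1.4 -1.6  0.8 -1.5 -2.8  0.4  3.1  0.3  0.2  0.6  0.3  0.6  0.1  0.9
 -0.2  1.3]
lineL [44.7 69.5]
lineR [ 44.6 -71.9]
plateL front top [61.5 64.8]
plateR [ 61.6 -66.5]
```

View pics/s20c.png

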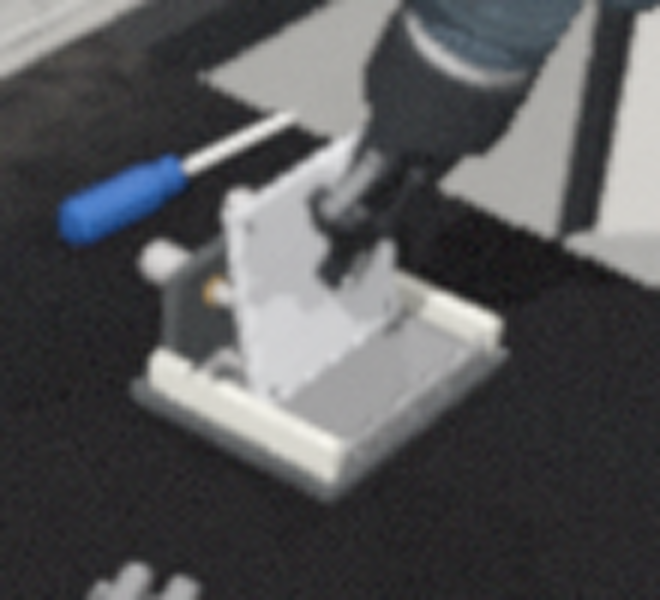

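>>> carry_out(moves="0.0008 -0.0011 0 0 0 0 0; 0.0016 -0.0022 0 0 0 0 0; 0.0016 -0.0022 0 0 0 0 0; 0.0016 -0.0022 0 0 0 0 0; 0.0016 -0.0022 0 0 0 0 0; 0.0016 -0.0022 0 0 0 0 0")

```text
clock: 19.63
position: [0.562, -0.112, 0.0908]
orientation: [90.7, 70.5, 1.8]
ft_force: [-9.9, 1.5, 2.0]
grip_width: -0.004
```

```bash
python3 look.py 21
python3 - <<'E'
from lean import *
i=cv2.imread('pics/wfull21.png'); crop(i,140,185,380,90,2.1,'pics/w21z.png')
i=get_image('scene'); crop(i[:,:,::-1],330,180,40,36,16,'pics/s21z.png')
E
```

```text
[ 0.56198934 -0.1120355   0.09083467] [-9.85414013  1.50295722  2.03139189] 19.6333
```

View pics/w21z.png

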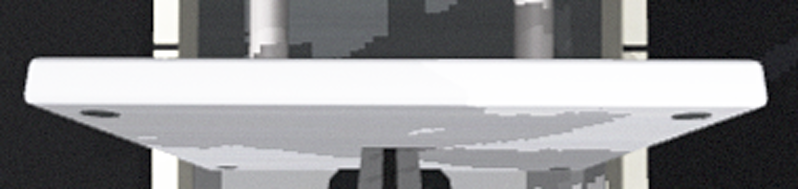

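View pics/s21z.png

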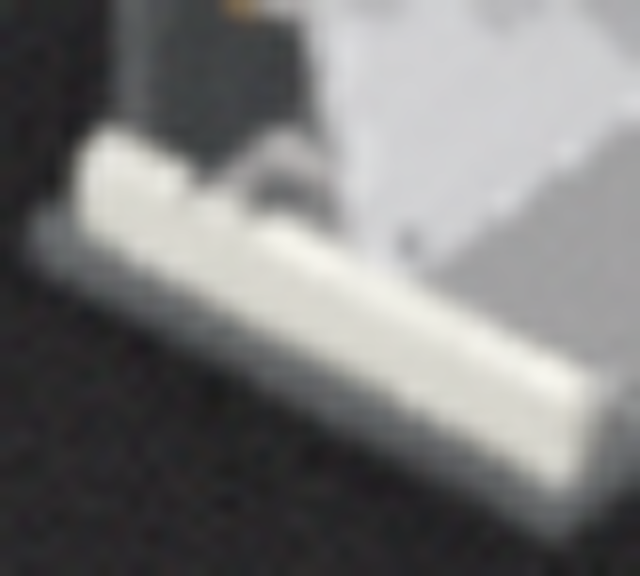

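>>> carry_out(moves="0 0 0 0 0 0 0; 0 0 0 0 0 0 0; 0 0 0 0 0 0 0; 0 0 0 0 0 0 0; 0 0 0 0 0 0 0; 0 0 0 0 0 0 0; 0 0 0 0 0 0 0; 0 0 0 0 0 0 0")

```text
clock: 20.45
position: [0.562, -0.1121, 0.0909]
orientation: [90.7, 70.5, 1.8]
ft_force: [-9.2, 2.0, 1.7]
grip_width: 0.0
```

```bash
python3 look.py 22
python3 - <<'E'
from lean import *
e=lambda u,v:np.array([140+(u+.5)/2.1-.5,185+(v+.5)/2.1-.5])
lean(camera_info('wrist'),[e(*p) for p in ((31,58),(765,61),(26,102),(768,106),(100,113),(692,116),(228,167),(561,168))])
a=cv2.imread('pics/wfull21.png').astype(int);b=cv2.imread('pics/wfull22.png').astype(int);print('img diff',abs(a-b).mean())
i=get_image('top');cv2.imwrite('pics/top22.png',i[:,:,::-1])
E
```

```text
[ 0.56202013 -0.11207554  0.09085181] [-9.22512394  2.04761149  1.7275807 ] 20.45
X(mm) 12.0 lean 15.4 a 9.1 b 9.0 y0 0.8 yaw -0.2 [-1.5 -1.5  0.9 -1.4 -3.   0.5  3.2  0.4  0.2  0.4  0.2  0.4 -0.1  1.
 -0.1  1.3]
img diff 3.4600872395833333
```

View pics/top22.png

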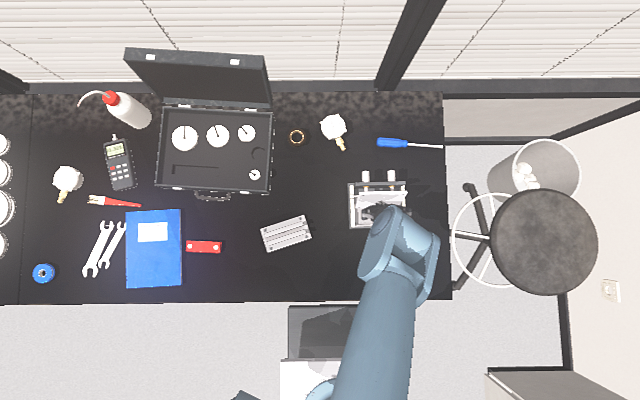

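Run:
```python
from workcell import workorder,sensors
print(workorder.sign_off()); s=sensors.get_state(); print(s['clock'],s['position'],s['ft_force'])
```

```text
the job is handed in; nothing more can be done
None
the job is handed in; nothing more can be done
```

I took the panel out of the stand, stood it on the ledge between the end stops and let go. It leaned back on the frame by itself. I then pushed its middle with the closed fingertips and handed the job in at about 20.5 s of the 56 s, still pressing.

**Last checks:**
- **Push:** the force along the push read 9 to 10 N, with sideways and vertical parts of about 2 N. It held over the last 0.8 s, and the arm moved less than 0.1 mm.
- **Frame travel:** about 13 mm, worked out both from the wrist picture and from the spring force. In the scene picture the left pointer stands between its two lines. The right pointer was hidden, so I only have it from the calculated travel.
- **Flatness:** the panel's measured lean is 15.3 to 15.4° against the frame's 15°. That agrees within about 0.5 mm at the lower edge.
- **Bystanders:** the last top view shows them in their starting places.

**What didn't go cleanly:**
- After release the lower edge sat a few mm too far out, so the panel leaned at about 17.5° and stayed tilted through the first part of the push. I raised the fingertips about 2 mm while pressing, to ease the edge's friction on the ledge, until it lay flat.
- The push briefly reached about 13 N during this. By my estimate the frame was then at 14 to 15 mm, well short of its 30 mm end stop. I backed off to about 10 N.

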